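# Lock the vegetable slicer's sled with its pin

### The job

Make the vegetable slicer safe to put away: slide its sled up the slope against the yoke so that it covers the blade, then take the lock pin (the one with the straight barrel grip) out of the wooden block and push it fully home through the holes of yoke and sled, and let go. Leave the ball-headed pin in its block, and leave everything else standing where it is.

Things in the scene. Friction and masses are not known exactly. Their poses are not given: they have to be found in the camera images.
- slicer: Vegetable slicer (mandoline), fixed to the worktop: aluminium deck 250 x 120 x 10 mm between grey side rails, on bar legs, sloping 32 degrees with the low end towards the robot. A steel yoke (bridge) 36 mm long up the slope, 112 wide, 8 thick, spans the deck near its high end. Origin on the worktop under the deck's centre; x is the level direction in which the deck rises. Place and yaw vary.
- lock_hole (a point): Mouth of the lock hole, 11.5 mm wide, in the centre of the yoke's upper face. z points out of the hole, square to the deck (32 degrees from vertical, leaning to the robot); x up the slope. Below the mouth: 8 mm yoke plate, 2.5 mm gap, 7 mm sled tongue, then the deck plate with an equal hole right through, its underside 29 mm below the mouth.
- sled (a joint): The slicer's sled, a white plate 90 x 90 x 10 mm on the deck with a grey round knob and, at its upper end, a steel tongue (34 wide, 7 thick) that runs under the yoke. Value in m up the slope: 0 low, 0.070 holes of tongue and yoke in line, 0.071 end stop (the plate then meets the yoke, and covers the blade). About 3 N of friction; it stays where it is left.
- sled_knob (a point): Centre of the flat top of the sled's upright grey knob: 22 mm wide, 30 mm high above the sled's plate, axis square to the deck. Axes as lock_hole: x up the slope, z out of the deck.
- sled_hole (a point): Mouth of the 11.5 mm hole in the sled's tongue, 64 mm up the slope from the knob's axis, on the tongue's upper face, 10.5 mm below the level of the yoke's upper face; axes as lock_hole.
- pin_block: Pale wooden block 110 x 54 x 50 mm, fixed on the worktop left or right of the slicer, with two upright holes (11.5 mm wide, 46 deep) in its top, 30 mm either side of its centre along its x axis, in which the slicer's two pins stand head up; either pin may be in either hole. Origin: centre of its underside.
- lock_pin: Steel lock pin, about 60 g, upright in the block: shaft 9 mm thick, 40 long, with a tapered nose (4 mm at the tip); flange 26 mm wide, 4 thick; above it a straight barrel grip 18 mm wide, 36 high. Origin on the axis at the flange's underside, where the shaft begins; z along the axis to the grip. Home in the slicer, the flange rests on the yoke.
- ball_pin: Another steel pin in the block's other hole: shaft 9 mm thick, only 22 long, flange 26 mm wide, ball head 24 mm wide, top 36 mm above the flange's underside. Origin at the flange's underside, z up. Leave it.
- mill: Dark wooden pepper mill 58 mm wide, 150 mm high, upright beyond one end of the block. Origin: centre of its underside. Leave it.
- spice: Glass spice jar with a dark red cap, 43 mm wide, 98 mm high, upright beside the block. Origin: centre of its underside. Leave it.
- canister: White ceramic canister with wooden lid, 90 mm wide, 110 mm high, on the other side of the slicer from the block. Origin: centre of its underside. Leave it.

How it is judged:
By the outcome, as a careful person would: the job done as asked, in the order asked, and still so for the second after the job is handed in, with the robot touching nothing.
It also fails if it takes over 61 s, if anything falls off the work surface, if the arm or the gripper's body presses on something with over 40 N, if the wrist force passes 120 N, or if a joint passes its speed limit or range.

### The arm

A 7-joint arm with a two-finger parallel gripper is mounted at the origin on a cart in front of the work surface, level with it; the furniture and walls round the work are solid. World frame = base frame: x ahead of the robot, y to its left, z up, the work surface at z = 0. Lengths are in mm, angles in rad, forces in N, time in s.
With the tool pointing down it reaches from about 400 to 850 mm from the base axis. Payload 10.4 kg.
Tool frame: the origin (TCP) lies midway between the tips of the shut fingers; the grasp point (between the pads) lies 19 mm behind it (arm.grip_depth is the distance from the TCP to the grasp point, in mm); z points along the fingers, y is the line along which they close (so a half turn about z gives the same grasp; the last joint's range is limited). The gripper opens to 85 mm and grips with 20 to 120 N. Pads are 22 mm wide; open, the fingers measure 114 mm over their backs; the gripper's body (76 mm by 85 mm) begins 54 mm behind the grasp point. The pads swing forward as they close: fully open they stand 13 mm farther back than shut.
Start: joints at [-1.269, 0.332, -0.065, 1.46, 0.022, 1.35, -0.088], TCP at [199.437, 592.348, 231.338] pointing down, gripper open.
Joint ranges: [-2.6, 2.6], [-0.5, 2.12], [-1.47, 1.34], [0.16, 2.42], [-1.27, 4.41], [0.06, 2.06], [-2.6, 2.6]. Speed limits (rad/s): [2.22, 2.22, 2.79, 2.79, 3.14, 3.14, 3.14].

### API

Orientations are given as a unit quaternion [x, y, z, w].
In Python, from rig import arm, capture, get_calibration, order gives the robot as it stands. The module is installed in compiled form; this text tells all that it offers.
- The arm moves only by the tool drive_tool, never from a script. Its argument "motion" is a list of rows, each an object of numbers: "tx", "ty", "tz": the shift along the tool's x, y, z in mm; "rx", "ry", "rz": the turn, a rotation vector about the tool's x, y, z in rad; "jaw": the opening, from -1 (shut) to 1 (fully open). In form: [{"tx": .., "ty": .., "tz": .., "rx": .., "ry": .., "rz": .., "jaw": ..}, ...]. A call has 1 to 20 rows; each row is the pose to reach, as a shift and turn from the pose commanded when the call began, along the tool's axes at that moment; what a row does not reach only later rows make up. A row lasts 1/12 s, in which the tool goes at most 41.7 mm and 7.16 degrees, less where a joint would pass 70% of its speed; a pose out of reach is approached as far as the arm can. A call with a gripper value outside its range is refused whole. The fingers move at their own pace and stop on an object; the grip force is fixed at half the most. Time passes only in rows, so rows that repeat a pose let the fingers close. It gives the time, the measured TCP pose, the force, the opening and the grip force at its end, in the units of the state.
- arm.state(): the state, without advancing time (a new reading comes with each control period).
- capture(name): name is "scene" or "top"; returns the picture (420x560x3 uint8, red, green, blue); there is no depth.
- get_calibration(name): a dict with "fovy" (degrees; the focal length in pixels is half the picture's height over the tangent of half this angle, whatever the lens; pixels are square), "cx", "cy" (the principal point, pixels), "k1" (the pictures are not rectified: a ray, as slopes to the right and down, at radius r is drawn at 1 + k1 r^2 times it, then the intrinsics apply), "world_to_cam" (4x4, takes a point from world to camera coordinates). Camera axes: x right, y down, z forward; pixel columns grow to the right and rows downward; lengths in mm; the calibration is good to about 2 mm. A picture is of the moment at which its call begins. get_calibration takes no time and is no camera call.
- order.close_job(): hands the job in; it is judged then, once.
The state is a dict: "clock": time; "joint_pos": joint angles; "joint_velocities": joint speeds; "joint_torque": joint torques, N m; "eef_pos": TCP position; "orientation": TCP orientation; "ft_force": force on the tool from outside, world axes, zero at the start; "moment": the same for the moment, N m; "gripper_width": finger opening in mm; "grip_force": force on a finger pad.
Only numpy, scipy, OpenCV 4.12 (cv2) and the standard library are available. Lean on these libraries where they do the work, as an engineer would, in place of code of your own. Each camera call takes 0.05 s, during which the arm holds its last target. There are 200 camera calls.

## Working session

There is one attempt and no reset: what is moved stays moved. The work goes in short steps, Python scripts to look and compute and a tool call to move; the robot and the scene stay as the last step left them, time stands still between calls to the robot, and variables do not carry over. Pictures are saved under pics/ and viewed, at most 10 in all, crops included, and the job is handed in when it is done.

Besides the shell and the picture viewer there is one more tool, called after "Call:" as name([rows], argument=value, ...), one row to a line, values as JSON. drive_tool: Moves the arm, as the interface text tells. Its arguments: {"type":"object","properties":{"motion":{"type":"array","items":{"type":"object","properties":{"tx":{"type":"number"},"ty":{"type":"number"},"tz":{"type":"number"},"rx":{"type":"number"},"ry":{"type":"number"},"rz":{"type":"number"},"jaw":{"type":"number"}}}}},"required":["motion"]}

```bash
mkdir -p pics
cat > h.py <<'E'
import numpy as np, cv2
from rig import arm, capture, get_calibration, order
from scipy.spatial.transform import Rotation as R
def ray(name,u,v):
    c=get_calibration(name); f=210/np.tan(np.radians(c["fovy"])/2)
    K=np.array([[f,0,c["cx"]],[0,f,c["cy"]],[0,0,1.]])
    p=cv2.undistortPoints(np.array([[[u,v]]],float),K,np.array([c["k1"],0,0,0.]),)[0,0]
    M=np.array(c["world_to_cam"]); Rt=M[:3,:3]; o=-Rt.T@M[:3,3]; d=Rt.T@np.array([*p,1]); return o,d/np.linalg.norm(d)
def onz(name,u,v,z):
    o,d=ray(name,u,v); return o+d*(z-o[2])/d[2]
def tri(a,b):
    o1,d1=ray("scene",*a); o2,d2=ray("top",*b)
    s=np.linalg.lstsq(np.stack([d1,-d2],1),o2-o1,rcond=None)[0]
    p,q=o1+s[0]*d1,o2+s[1]*d2; return (p+q)/2,np.linalg.norm(p-q)
def proj(name,P):
    c=get_calibration(name); f=210/np.tan(np.radians(c["fovy"])/2); M=np.array(c["world_to_cam"])
    p=M[:3,:3]@np.array(P,float)+M[:3,3]; K=np.array([[f,0,c["cx"]],[0,f,c["cy"]],[0,0,1.]])
    return cv2.projectPoints(np.array([[p]]),np.zeros(3),np.zeros(3),K,np.array([c["k1"],0,0,0.]))[0][0,0]
def move_to(P,Rm):
    s=arm.state(); R0=R.from_quat(s["orientation"]); 
    return R0.inv().apply(np.array(P)-s["eef_pos"]).round(1),(R0.inv()*R.from_matrix(Rm)).as_rotvec().round(4)
E
python3 - <<'E'
from h import *
np.set_printoptions(suppress=True,precision=3)
for n in("scene","top"):
    i=capture(n); cv2.imwrite(f"pics/{n}0.png",i[:,:,::-1]); cv2.imwrite(f"pics/{n}0b.png",cv2.resize(i[:,:,::-1],(800,600),interpolation=cv2.INTER_CUBIC))
    c=get_calibration(n);print(c["fovy"],c["cx"],c["cy"],c["k1"]);print(ray(n,280,210))
s=arm.state();print(s)
E
```

```text
45.0962586964592 278.31144161612224 208.81396110756575 0.04876059777166131
(array([-397.245,  795.564,  992.274]), array([ 0.612, -0.538, -0.579]))
46.79207476528592 273.00272426825086 212.06852959449955 0.004784998940797742
(array([ 206.337,  -25.693, 1737.601]), array([ 0.205, -0.028, -0.978]))
{'clock': 0.1, 'joint_pos': array([-1.269,  0.333, -0.065,  1.461,  0.022,  1.35 , -0.088]), 'joint_velocities': array([ 0.   , -0.002, -0.001, -0.001,  0.   ,  0.002, -0.001]), 'joint_torque': array([  0.001, -62.674,   0.049, -39.243,   0.016,   0.007,  -0.   ]), 'eef_pos': array([199.324, 592.015, 230.609]), 'orientation': array([ 0.162,  0.987, -0.001, -0.   ]), 'ft_force': array([-0.619,  0.564,  0.232]), 'moment': array([-0.03 ,  0.004, -0.018]), 'grip_force': 0.0, 'gripper_width': 85.158096808028}
```

View pics/scene0b.png

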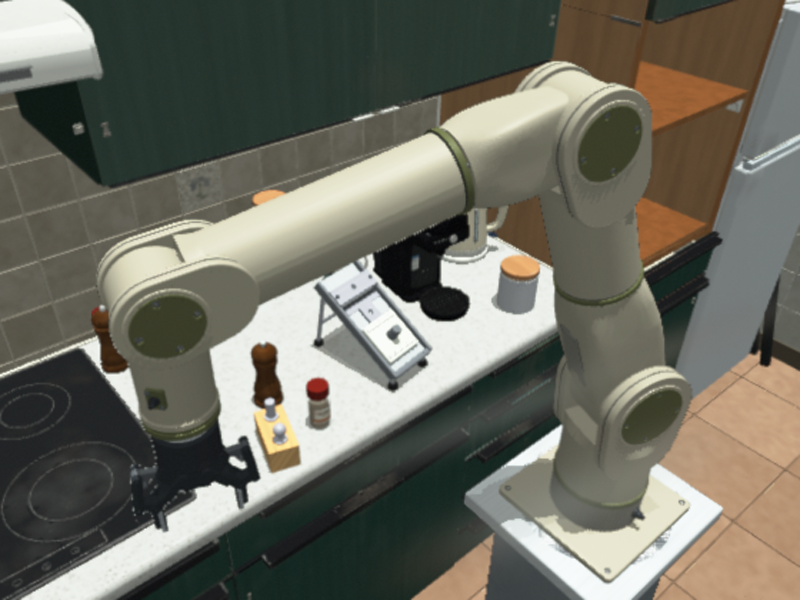

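View pics/top0b.png

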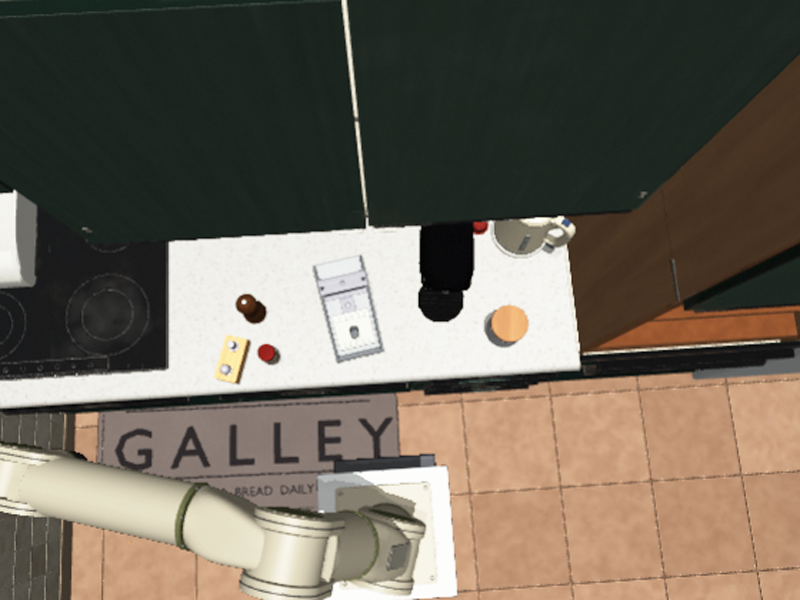

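The scene view shows the block at (275,437)/800 with a barrel-grip pin in the far hole at (270,408) and what looks like a ball head in the near one at (280,433). The slicer is at (375,320), with its knob at (394,332). In the top view the block is at (232,358), the knob at (354,331) and the yoke at (342,285). Next I'll look at enlarged crops.

Run:
```python
import cv2
import numpy as np
s=cv2.imread("pics/scene0.png");t=cv2.imread("pics/top0.png")
# scene crops: block 165..235,265..335 ; slicer 215..310,175..275
def cr(i,x,y,w,h,W,H): return cv2.resize(i[y:y+h,x:x+w],(W,H),interpolation=cv2.INTER_CUBIC)
a=np.hstack([cr(s,170,270,50,60,400,480),cr(s,215,175,100,100,400,480) if 0 else cr(s,215,180,100,100,400,400).copy() if 0 else cv2.copyMakeBorder(cr(s,215,180,100,100,400,400),0,80,0,0,cv2.BORDER_CONSTANT)])
b=np.hstack([cr(t,145,225,60,50,480,400)[:, :400],cr(t,210,170,70,90,400,514)[:400]]) if 0 else np.hstack([cv2.copyMakeBorder(cr(t,145,225,50,50,400,400),0,160,0,0,cv2.BORDER_CONSTANT),cr(t,215,175,50,70,400,560)])
cv2.imwrite("pics/c1.png",a);cv2.imwrite("pics/c2.png",b)
```

```text
(no output)
```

View pics/c1.png

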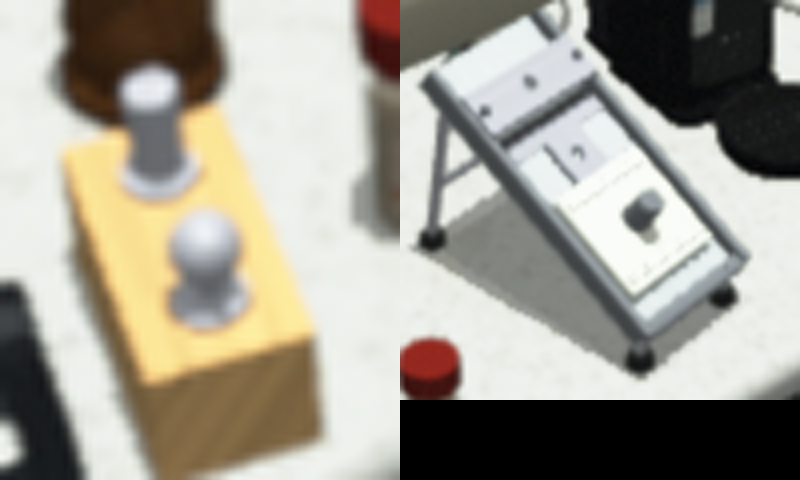

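View pics/c2.png

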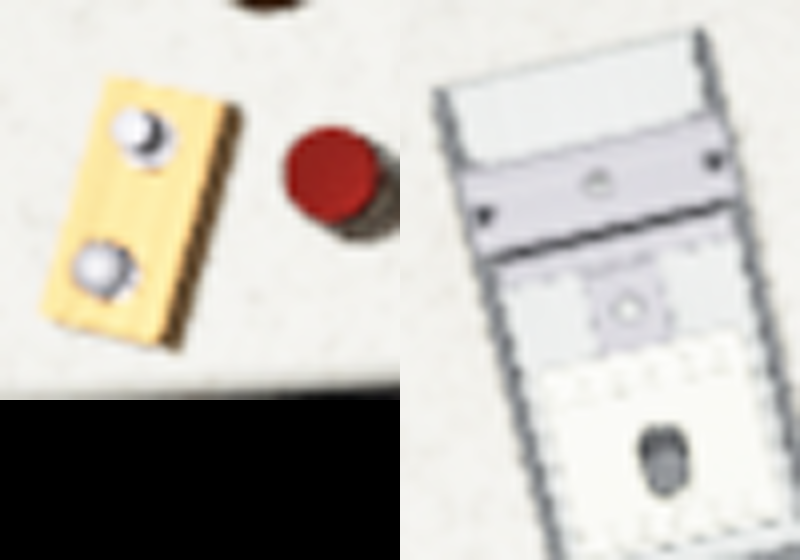

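Crop 1 confirms the barrel pin is in the far hole, with its top at scene px (189,281), and the ball pin is in the near one. The yoke hole is at scene (247.8,200.5) and top (239.8,197.8). The sled hole is at scene (259.5,218.3) and top (243.5,213.8).

Run:
```python
from h import *
np.set_printoptions(suppress=True,precision=1)
y,e=tri((247.75,200.5),(239.75,197.75));print("yoke",y,e)
b1,e=tri((236.25,208),(225.6,201.9));print("boltL",b1,e)
b2,e=tri((259.25,194),(254.1,195));print("boltR",b2,e)
h,e=tri((259.5,218.25),(243.5,213.75));print("sledhole",h,e)
p,e=tri((189,281),(161.5,241));print("griptop",p,e)
bl,e=tri((195.5,300.5),(157.7,258.4));print("ball",bl,e)
d=b2-b1;yaw=np.arctan2(d[0],-d[1]);print("yaw",np.degrees(yaw), np.linalg.norm(d))
# block top contour on z=50
for n in("scene","top"):
    i=cv2.imread(f"pics/{n}0.png");hsv=cv2.cvtColor(i,cv2.COLOR_BGR2HSV)
    m=cv2.inRange(hsv,(14,70,190),(30,255,255))
    c=[c for c in cv2.findContours(m,0,2)[0] if cv2.contourArea(c)>60]
    for k in c:
        x=cv2.boundingRect(k)
        if n=="top" and not(140<x[0]<190): continue
        if n=="scene" and not(165<x[0]<200): continue
        H=np.array([onz(n,*q,50)[:2] for q in k[:,0]],np.float32); r=cv2.minAreaRect(H);print(n,x,r)
for nm,mm in(("knob",0),):
    c,s=np.cos(np.radians(32)),np.sin(np.radians(32))
    ux=np.array([c*np.cos(yaw),c*np.sin(yaw),s]);uz=np.array([-s*np.cos(yaw),-s*np.sin(yaw),c])
    print("slope check",(y-h)@ux,(y-h)@uz,"along d",(y-h)@d/np.linalg.norm(d))
    k=h-64*ux; # plate top approx: yoke top - ? 
    for z in (20,25,30): print("knob z off",z,k+uz*z,proj("scene",k+uz*z),proj("top",k+uz*z))
```

```text
yoke [586.9  59.3 154.2] 3.5703996959468984
boltL [576.4 107.8 154.3] 1.8375527770704583
boltR [593.4  10.8 153.5] 3.4279789232022355
sledhole [540.4  52.  112.7] 2.662949173742906
griptop [469.4 339.4  86.2] 1.541070697288638
ball [412.5 357.   72.1] 0.6198313484177016
yaw 9.965135987622439 98.48205130684825
scene (178, 283, 31, 35) ((440.4958190917969, 350.5628967285156), (53.51017379760742, 112.71432495117188), 73.08023834228516)
scene (177, 133, 23, 11) ((1219.770263671875, -116.42741394042969), (56.27337646484375, 93.867919921875), 7.5607733726501465)
top (151, 235, 22, 33) ((441.0416564941406, 349.2227783203125), (52.41349411010742, 108.84819793701172), 73.05110168457031)
slope check 61.971243816870995 10.264105716266538 along d 0.5631810992367051
knob z off 20 [476.5  40.8  95.7] [275.9 231.6] [248.3 233. ]
knob z off 25 [473.8  40.3 100. ] [276.7 230.8] [248.5 233.6]
knob z off 30 [471.2  39.9 104.2] [277.4 230. ] [248.6 234.1]
```

Everything measured agrees with the given sizes: the slope offset is 10.3 (should be 10.5), the grip top is near z 90, and the block is about 110x54. The sled is about 62 mm short. Next I'll work out the approach to the knob.

```bash
cat >> h.py <<'E'
np.set_printoptions(suppress=True,precision=1)
yaw=np.radians(9.97); c_,s_=np.cos(np.radians(32)),np.sin(np.radians(32))
ux=np.array([c_*np.cos(yaw),c_*np.sin(yaw),s_]);uz=np.array([-s_*np.cos(yaw),-s_*np.sin(yaw),c_]); uy=np.cross(uz,ux)
RS=np.stack([-ux,uy,-uz],1)   # tool frame square to deck
Y=np.array([586.5,59.3,154.2]); PIN=np.array([469.5,340.5,50.])
K0=Y-126*ux+21*uz
def slicer(p): p=np.array(p)-Y; return np.array([p@ux,p@uy,p@uz])
E
python3 - <<'E'
from h import *
print(np.linalg.det(RS),K0)
print("pre",move_to(K0+170*uz,RS)); print("above",move_to(K0+30*uz,RS))
E
```

```text
0.9999999999999999 [470.3  38.9 105.2]
pre (array([-354.2, -480.9,  -18.2]), array([-0.1, -0.5, -0.5]))
above (array([-419.3, -445.3,  100.5]), array([-0.1, -0.5, -0.5]))
```

```bash
sed -i 's/precision=1)/precision=4)/' h.py
python3 - <<'E'
from h import *
print("pre",move_to(K0+170*uz,RS))
E
```

```text
pre (array([-354.2, -480.9,  -18.2]), array([-0.1405, -0.547 , -0.4853]))
```

Call:
drive_tool([
  {"tx":0,"ty":0,"tz":-40,"jaw":0.3},
  {"tx":-80,"ty":-110,"tz":-40,"jaw":0.3},
])

```text
schema error: expected keys tx, ty, tz, rx, ry, rz, jaw
```

Call:
drive_tool([
  {"tx":0,"ty":0,"tz":-40,"rx":0,"ry":0,"rz":0,"jaw":0.3},
  {"tx":-354,"ty":-481,"tz":-40,"rx":-0.14,"ry":-0.547,"rz":-0.485,"jaw":0.3},
  {"tx":-354,"ty":-481,"tz":-40,"rx":-0.14,"ry":-0.547,"rz":-0.485,"jaw":0.3},
  {"tx":-354,"ty":-481,"tz":-40,"rx":-0.14,"ry":-0.547,"rz":-0.485,"jaw":0.3},
  {"tx":-354,"ty":-481,"tz":-40,"rx":-0.14,"ry":-0.547,"rz":-0.485,"jaw":0.3},
  {"tx":-354,"ty":-481,"tz":-40,"rx":-0.14,"ry":-0.547,"rz":-0.485,"jaw":0.3},
  {"tx":-354,"ty":-481,"tz":-40,"rx":-0.14,"ry":-0.547,"rz":-0.485,"jaw":0.3},
  {"tx":-354,"ty":-481,"tz":-40,"rx":-0.14,"ry":-0.547,"rz":-0.485,"jaw":0.3},
  {"tx":-354,"ty":-481,"tz":-40,"rx":-0.14,"ry":-0.547,"rz":-0.485,"jaw":0.3},
  {"tx":-354,"ty":-481,"tz":-40,"rx":-0.14,"ry":-0.547,"rz":-0.485,"jaw":0.3},
  {"tx":-354,"ty":-481,"tz":-40,"rx":-0.14,"ry":-0.547,"rz":-0.485,"jaw":0.3},
  {"tx":-354,"ty":-481,"tz":-40,"rx":-0.14,"ry":-0.547,"rz":-0.485,"jaw":0.3},
  {"tx":-354,"ty":-481,"tz":-40,"rx":-0.14,"ry":-0.547,"rz":-0.485,"jaw":0.3},
  {"tx":-354,"ty":-481,"tz":-40,"rx":-0.14,"ry":-0.547,"rz":-0.485,"jaw":0.3},
  {"tx":-354,"ty":-481,"tz":-40,"rx":-0.14,"ry":-0.547,"rz":-0.485,"jaw":0.3},
  {"tx":-354,"ty":-481,"tz":-18,"rx":-0.14,"ry":-0.547,"rz":-0.485,"jaw":0.3},
  {"tx":-354,"ty":-481,"tz":-18,"rx":-0.14,"ry":-0.547,"rz":-0.485,"jaw":0.3},
  {"tx":-354,"ty":-481,"tz":-18,"rx":-0.14,"ry":-0.547,"rz":-0.485,"jaw":0.3},
  {"tx":-354,"ty":-481,"tz":-18,"rx":-0.14,"ry":-0.547,"rz":-0.485,"jaw":0.3},
])

```text
clock: 1.68
eef_pos: [378.2, 182.7, 223.1]
orientation: [-0.088, 0.96, 0.02, 0.265]
ft_force: [-2.3, 2.8, 0.2]
gripper_width: 55.8
grip_force: 0.0
```

Run:
```python
from h import *
print("pre",move_to(K0+80*uz,RS),slicer(arm.state()["eef_pos"]), arm.state()["joint_velocities"],arm.state()["joint_pos"])
```

```text
pre (array([   7. , -157.4,   55.4]), array([-0.0031, -0.0213,  0.0095])) [-119.3173  157.633   155.7746] [ 1.8967 -0.0046 -1.1511  0.0108 -1.1688 -0.458   1.3645] [-0.499  -0.4991 -0.2345  2.3434  0.2243  0.8366  0.9089]
```

Call:
drive_tool([
  {"tx":7,"ty":-157,"tz":55,"rx":-0.003,"ry":-0.021,"rz":0.0095,"jaw":0.3},
  {"tx":7,"ty":-157,"tz":55,"rx":-0.003,"ry":-0.021,"rz":0.0095,"jaw":0.3},
  {"tx":7,"ty":-157,"tz":55,"rx":-0.003,"ry":-0.021,"rz":0.0095,"jaw":0.3},
  {"tx":7,"ty":-157,"tz":55,"rx":-0.003,"ry":-0.021,"rz":0.0095,"jaw":0.3},
  {"tx":7,"ty":-157,"tz":55,"rx":-0.003,"ry":-0.021,"rz":0.0095,"jaw":0.3},
  {"tx":7,"ty":-157,"tz":55,"rx":-0.003,"ry":-0.021,"rz":0.0095,"jaw":0.3},
  {"tx":7,"ty":-157,"tz":55,"rx":-0.003,"ry":-0.021,"rz":0.0095,"jaw":0.3},
  {"tx":7,"ty":-157,"tz":55,"rx":-0.003,"ry":-0.021,"rz":0.0095,"jaw":0.3},
  {"tx":7,"ty":-157,"tz":55,"rx":-0.003,"ry":-0.021,"rz":0.0095,"jaw":0.3},
  {"tx":7,"ty":-157,"tz":55,"rx":-0.003,"ry":-0.021,"rz":0.0095,"jaw":0.3},
])

```text
clock: 2.52
eef_pos: [430.3, 26.2, 175.6]
orientation: [-0.077, 0.958, 0.019, 0.274]
ft_force: [-0.3, -0.2, -1.1]
gripper_width: 55.3
grip_force: 0.0
```

Run:
```python
from h import *
print("to50",move_to(K0+50*uz,RS),slicer(arm.state()["eef_pos"]), arm.state()["joint_velocities"],arm.state()["joint_pos"])
```

```text
to50 (array([ 2. ,  6. , 31.6]), array([-0.0126, -0.0011, -0.0094])) [-123.97     -5.6018  102.7202] [-0.1051  0.0013  0.0371 -0.0064  0.1048  0.0048 -0.151 ] [ 0.569  -0.4992 -0.573   2.4165 -0.5613  0.6536  2.0748]
```

Call:
drive_tool([
  {"tx":2,"ty":6,"tz":32,"rx":-0.0126,"ry":-0.001,"rz":-0.009,"jaw":0.3},
  {"tx":2,"ty":6,"tz":32,"rx":-0.0126,"ry":-0.001,"rz":-0.009,"jaw":0.3},
  {"tx":2,"ty":6,"tz":60,"rx":-0.0126,"ry":-0.001,"rz":-0.009,"jaw":0.3},
  {"tx":2,"ty":6,"tz":60,"rx":-0.0126,"ry":-0.001,"rz":-0.009,"jaw":0.3},
  {"tx":2,"ty":6,"tz":60,"rx":-0.0126,"ry":-0.001,"rz":-0.009,"jaw":0.3},
  {"tx":2,"ty":6,"tz":60,"rx":-0.0126,"ry":-0.001,"rz":-0.009,"jaw":0.3},
])

```text
clock: 3.02
eef_pos: [458.8, 39.1, 124.5]
orientation: [-0.085, 0.958, 0.025, 0.274]
ft_force: [0.2, -0.2, 0.9]
gripper_width: 55.5
grip_force: 0.0
```

Run:
```python
from h import *
print("to",move_to(K0-20*uz,RS),slicer(arm.state()["eef_pos"]), arm.state()["joint_pos"])
i=capture("top");j=capture("scene")
a=cv2.resize(i[150:270,190:310,::-1],(400,400),interpolation=2);b=cv2.resize(j[150:270,210:330,::-1],(400,400),interpolation=2)
cv2.imwrite("pics/k1.png",np.hstack([a,b]))
```

```text
to (array([ 0.7, -2.4, 42.3]), array([ 0.0031, -0.0003,  0.0028])) [-125.3244    2.2357   43.3076] [ 0.8981 -0.384  -0.9211  2.4141 -0.7909  0.5152  2.2879]
```

View pics/k1.png

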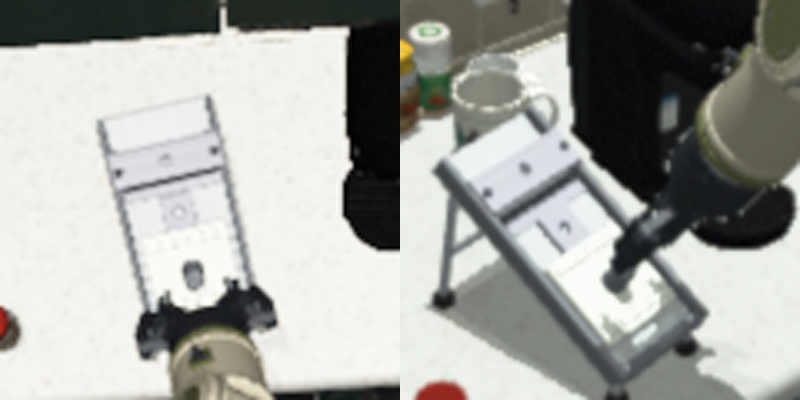

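The fingers straddle the knob: in the top crop the knob is at (193,272) and the fingers are at (160,300) and (235,293). Next I'll descend and grip it.

Call:
drive_tool([
  {"tx":1,"ty":-2,"tz":20,"rx":0,"ry":0,"rz":0,"jaw":0.3},
  {"tx":1,"ty":-2,"tz":40,"rx":0,"ry":0,"rz":0,"jaw":0.3},
  {"tx":1,"ty":-2,"tz":42,"rx":0,"ry":0,"rz":0,"jaw":0.3},
  {"tx":1,"ty":-2,"tz":42,"rx":0,"ry":0,"rz":0,"jaw":0.3},
  {"tx":1,"ty":-2,"tz":42,"rx":0,"ry":0,"rz":0,"jaw":0.3},
  {"tx":1,"ty":-2,"tz":42,"rx":0,"ry":0,"rz":0,"jaw":-1},
  {"tx":1,"ty":-2,"tz":42,"rx":0,"ry":0,"rz":0,"jaw":-1},
  {"tx":1,"ty":-2,"tz":42,"rx":0,"ry":0,"rz":0,"jaw":-1},
  {"tx":1,"ty":-2,"tz":42,"rx":0,"ry":0,"rz":0,"jaw":-1},
  {"tx":1,"ty":-2,"tz":42,"rx":0,"ry":0,"rz":0,"jaw":-1},
  {"tx":1,"ty":-2,"tz":42,"rx":0,"ry":0,"rz":0,"jaw":-1},
])

```text
clock: 4.03
eef_pos: [480.2, 43.8, 88.6]
orientation: [-0.088, 0.957, 0.026, 0.274]
ft_force: [-27.7, 13.0, 32.5]
gripper_width: 19.7
grip_force: 57.3
```

Run:
```python
from h import *
s=arm.state();print(slicer(s["eef_pos"]), s["joint_pos"],s["ft_force"],s["gripper_width"],s["grip_force"],R.from_matrix(RS).inv().apply(s["ft_force"]))
print(move_to(s["eef_pos"]+62*ux,RS))
```

```text
[-125.7697    3.167     1.2884] [ 1.0156 -0.2106 -1.096   2.3987 -0.6922  0.3476  2.2267] [-27.692   12.9614  32.5343] 19.67486078630368 57.26458966266364 [  3.9859  17.56   -40.8545]
(array([-62. ,  -0.4,  -0.1]), array([ 0.0065, -0.0013,  0.0069]))
```

Call:
drive_tool([
  {"tx":0,"ty":3,"tz":-2,"rx":0,"ry":0,"rz":0,"jaw":-1},
  {"tx":0,"ty":3,"tz":-2,"rx":0,"ry":0,"rz":0,"jaw":-1},
  {"tx":0,"ty":3,"tz":-2,"rx":0,"ry":0,"rz":0,"jaw":-1},
])

```text
clock: 4.28
eef_pos: [477.7, 43.7, 88.7]
orientation: [-0.086, 0.958, 0.025, 0.274]
ft_force: [20.0, 1.4, -31.4]
gripper_width: 19.0
grip_force: 65.7
```

Run:
```python
from h import *
s=arm.state();print(slicer(s["eef_pos"]), s["gripper_width"],s["grip_force"],R.from_matrix(RS).inv().apply(s["ft_force"]))
```

```text
[-127.871     3.4795    2.6907] 18.974448251458575 65.69719970226288 [-0.2843 -2.0717 37.1546]
```

Call:
drive_tool([
  {"tx":0,"ty":0,"tz":1,"rx":0,"ry":0,"rz":0,"jaw":-1},
  {"tx":0,"ty":0,"tz":1,"rx":0,"ry":0,"rz":0,"jaw":-1},
])

```text
clock: 4.45
eef_pos: [478.9, 43.9, 88.8]
orientation: [-0.086, 0.958, 0.025, 0.274]
ft_force: [-11.3, 1.8, 10.9]
gripper_width: 19.0
grip_force: 71.6
```

Run:
```python
from h import *
s=arm.state();print(slicer(s["eef_pos"]), s["gripper_width"],s["grip_force"],R.from_matrix(RS).inv().apply(s["ft_force"]))
i=capture("top");j=capture("scene")
a=cv2.resize(i[170:250,200:280,::-1],(400,400),interpolation=2);b=cv2.resize(j[190:270,230:310,::-1],(400,400),interpolation=2)
cv2.imwrite("pics/k2.png",np.hstack([a,b]))
```

```text
[-126.7496    3.4438    2.0931] 19.03077862146977 71.55084765516222 [  3.4217   3.711  -14.9452]
```

View pics/k2.png

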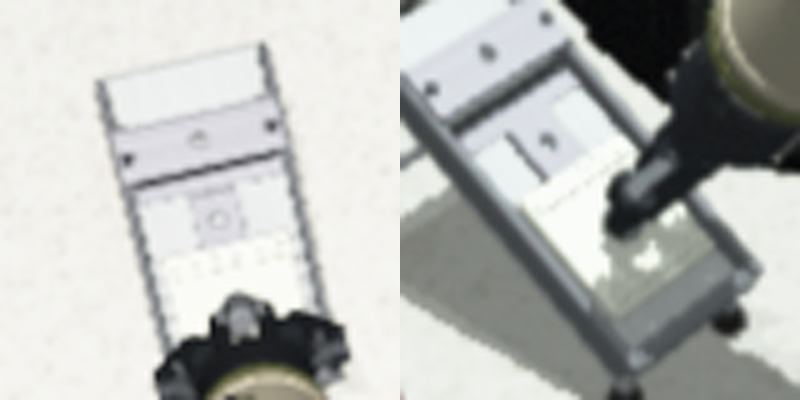

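The fingers hold the knob and the sled is still in its low position. Next I'll push it up the slope.

Call:
drive_tool([
  {"tx":-5,"ty":0,"tz":0,"rx":0,"ry":0,"rz":0,"jaw":-1},
  {"tx":-10,"ty":0,"tz":0,"rx":0,"ry":0,"rz":0,"jaw":-1},
  {"tx":-15,"ty":0,"tz":0,"rx":0,"ry":0,"rz":0,"jaw":-1},
  {"tx":-20,"ty":0,"tz":0,"rx":0,"ry":0,"rz":0,"jaw":-1},
  {"tx":-25,"ty":0,"tz":0,"rx":0,"ry":0,"rz":0,"jaw":-1},
  {"tx":-30,"ty":0,"tz":0,"rx":0,"ry":0,"rz":0,"jaw":-1},
  {"tx":-30,"ty":0,"tz":0,"rx":0,"ry":0,"rz":0,"jaw":-1},
])

```text
clock: 5.13
eef_pos: [505.0, 48.3, 105.5]
orientation: [-0.086, 0.957, 0.024, 0.275]
ft_force: [-2.8, 1.6, 4.8]
gripper_width: 19.1
grip_force: 70.3
```

```bash
cat > st.py <<'E'
from h import *
s=arm.state();print(slicer(s["eef_pos"]), s["gripper_width"],s["grip_force"],"Ftool",R.from_matrix(RS).inv().apply(s["ft_force"]),s["joint_pos"],move_to(s["eef_pos"],RS)[1])
E
python3 st.py
```

```text
[-95.4777   3.292    2.2529] 19.115255732295577 70.34527589567006 Ftool [-0.4436  2.107  -5.3785] [ 1.1165 -0.1921 -1.1949  2.33   -0.5978  0.3741  2.1304] [0.002  0.0004 0.0041]
```

Call:
drive_tool([
  {"tx":-5,"ty":0,"tz":0,"rx":0,"ry":0,"rz":0,"jaw":-1},
  {"tx":-10,"ty":0,"tz":0,"rx":0,"ry":0,"rz":0,"jaw":-1},
  {"tx":-15,"ty":0,"tz":0,"rx":0,"ry":0,"rz":0,"jaw":-1},
  {"tx":-20,"ty":0,"tz":0,"rx":0,"ry":0,"rz":0,"jaw":-1},
  {"tx":-24,"ty":0,"tz":0,"rx":0,"ry":0,"rz":0,"jaw":-1},
  {"tx":-27,"ty":0,"tz":0,"rx":0,"ry":0,"rz":0,"jaw":-1},
  {"tx":-27,"ty":0,"tz":0,"rx":0,"ry":0,"rz":0,"jaw":-1},
])

```text
clock: 5.72
eef_pos: [527.4, 52.2, 119.7]
orientation: [-0.086, 0.957, 0.024, 0.275]
ft_force: [-7.2, 1.2, 9.2]
gripper_width: 19.1
grip_force: 71.0
```

```bash
python3 st.py
```

```text
[-68.7111   3.2145   2.2379] 19.05536177792063 71.03440065868199 Ftool [  0.9871   2.4507 -11.4538] [ 1.2247 -0.1618 -1.3028  2.2663 -0.5004  0.3967  2.0426] [0.0018 0.0001 0.0039]
```

Call:
drive_tool([
  {"tx":-1,"ty":0,"tz":0,"rx":0,"ry":0,"rz":0,"jaw":-1},
  {"tx":-2,"ty":0,"tz":0,"rx":0,"ry":0,"rz":0,"jaw":-1},
  {"tx":-3,"ty":0,"tz":0,"rx":0,"ry":0,"rz":0,"jaw":-1},
  {"tx":-4,"ty":0,"tz":0,"rx":0,"ry":0,"rz":0,"jaw":-1},
  {"tx":-4,"ty":0,"tz":0,"rx":0,"ry":0,"rz":0,"jaw":-1},
])

```text
clock: 6.13
eef_pos: [530.3, 52.7, 121.5]
orientation: [-0.086, 0.958, 0.024, 0.274]
ft_force: [-11.2, 0.3, 12.1]
gripper_width: 19.1
grip_force: 71.6
```

```bash
python3 st.py
```

```text
[-65.2948   3.2013   2.1883] 19.101826178273658 71.58684988506138 Ftool [  2.8731   2.2613 -16.0378] [ 1.2425 -0.157  -1.3208  2.2576 -0.4854  0.4002  2.0294] [ 0.0017 -0.0006  0.0039]
```

Call:
drive_tool([
  {"tx":-1,"ty":0,"tz":-0.3,"rx":0,"ry":0,"rz":0,"jaw":-1},
  {"tx":-2,"ty":0,"tz":-0.3,"rx":0,"ry":0,"rz":0,"jaw":-1},
  {"tx":-3,"ty":0,"tz":-0.3,"rx":0,"ry":0,"rz":0,"jaw":-1},
  {"tx":-3,"ty":0,"tz":-0.3,"rx":0,"ry":0,"rz":0,"jaw":-1},
])

```text
clock: 6.47
eef_pos: [531.6, 52.9, 122.4]
orientation: [-0.086, 0.958, 0.024, 0.273]
ft_force: [-11.7, -0.7, 8.0]
gripper_width: 18.9
grip_force: 71.2
```

```bash
python3 st.py
```

```text
[-63.6111   3.2219   2.2406] 18.85135935142463 71.23273749835789 Ftool [  5.622    1.3217 -12.9198] [ 1.254  -0.1543 -1.3322  2.2519 -0.4755  0.4044  2.0207] [ 0.002  -0.0026  0.0038]
```

Call:
drive_tool([
  {"tx":-2,"ty":0,"tz":0,"rx":0,"ry":0,"rz":0,"jaw":-1},
  {"tx":-3,"ty":0,"tz":0,"rx":0,"ry":0,"rz":0,"jaw":-1},
  {"tx":-3,"ty":0,"tz":0,"rx":0,"ry":0,"rz":0,"jaw":-1},
])

```text
clock: 6.72
eef_pos: [531.8, 52.9, 122.2]
orientation: [-0.086, 0.959, 0.024, 0.271]
ft_force: [-37.3, -3.5, 26.2]
gripper_width: 18.9
grip_force: 74.5
```

```bash
python3 st.py
```

```text
[-63.5909   3.202    1.9464] 18.911036624050368 74.524200623855 Ftool [ 17.7939   3.0369 -41.9544] [ 1.2684 -0.1502 -1.3464  2.2469 -0.4621  0.4107  2.0094] [ 0.0028 -0.0084  0.0034]
```

Call:
drive_tool([
  {"tx":2,"ty":0,"tz":-1,"rx":0,"ry":0,"rz":0,"jaw":-1},
  {"tx":5,"ty":0,"tz":-1,"rx":0,"ry":0,"rz":0,"jaw":-1},
  {"tx":5,"ty":0,"tz":-1,"rx":0,"ry":0,"rz":0,"jaw":-1},
  {"tx":5,"ty":0,"tz":-1,"rx":0,"ry":0,"rz":0,"jaw":-1},
])

```text
clock: 7.05
eef_pos: [528.6, 52.4, 121.1]
orientation: [-0.086, 0.958, 0.024, 0.273]
ft_force: [15.9, 0.1, -26.8]
gripper_width: 19.3
grip_force: 66.3
```

```bash
python3 st.py
```

```text
[-66.8956   3.275    2.7745] 19.257049306938665 66.26485431566834 Ftool [ 0.8632 -2.6596 31.0327] [ 1.2333 -0.1605 -1.3108  2.2596 -0.4901  0.404   2.0327] [ 0.002  -0.0031  0.0037]
```

Call:
drive_tool([
  {"tx":-1.2,"ty":0,"tz":0.7,"rx":0,"ry":0,"rz":0,"jaw":-1},
  {"tx":-2.4,"ty":0,"tz":0.7,"rx":0,"ry":0,"rz":0,"jaw":-1},
  {"tx":-2.4,"ty":0,"tz":0.7,"rx":0,"ry":0,"rz":0,"jaw":-1},
  {"tx":-2.4,"ty":0,"tz":0.7,"rx":0,"ry":0,"rz":0,"jaw":-1},
])

```text
clock: 7.38
eef_pos: [531.6, 52.9, 122.5]
orientation: [-0.086, 0.958, 0.024, 0.273]
ft_force: [-5.4, -0.7, -2.7]
gripper_width: 19.0
grip_force: 70.0
```

```bash
python3 st.py
```

```text
[-63.575    3.2154   2.3871] 19.004791330100957 69.97077235020697 Ftool [ 6.0539  0.2001 -0.569 ] [ 1.252  -0.1542 -1.3302  2.2517 -0.4749  0.4051  2.0199] [ 0.0021 -0.0029  0.0035]
```

Call:
drive_tool([
  {"tx":1,"ty":0,"tz":0,"rx":0,"ry":0,"rz":0,"jaw":-1},
  {"tx":1.2,"ty":0,"tz":0,"rx":0,"ry":0,"rz":0,"jaw":-1},
  {"tx":1.2,"ty":0,"tz":0,"rx":0,"ry":0,"rz":0,"jaw":-1},
  {"tx":1.2,"ty":0,"tz":0,"rx":0,"ry":0,"rz":0,"jaw":-1},
])

```text
clock: 7.72
eef_pos: [531.6, 52.9, 122.6]
orientation: [-0.085, 0.958, 0.025, 0.274]
ft_force: [0.0, -0.7, -6.6]
gripper_width: 19.0
grip_force: 69.3
```

```bash
python3 st.py
```

```text
[-63.5576   3.2307   2.4494] 18.963563255061146 69.26131588406861 Ftool [ 3.5934 -0.6789  5.5537] [ 1.2462 -0.1549 -1.3245  2.2536 -0.4797  0.4023  2.024 ] [ 0.0023 -0.0005  0.0034]
```

Call:
drive_tool([
  {"tx":1,"ty":0,"tz":0.2,"rx":0,"ry":0,"rz":0,"jaw":-1},
  {"tx":1.8,"ty":0,"tz":0.2,"rx":0,"ry":0,"rz":0,"jaw":-1},
  {"tx":1.8,"ty":0,"tz":0.2,"rx":0,"ry":0,"rz":0,"jaw":-1},
  {"tx":1.8,"ty":0,"tz":0.2,"rx":0,"ry":0,"rz":0,"jaw":-1},
])

```text
clock: 8.05
eef_pos: [531.4, 52.9, 122.5]
orientation: [-0.085, 0.957, 0.025, 0.276]
ft_force: [6.1, 0.9, -5.1]
gripper_width: 19.3
grip_force: 69.0
```

```bash
python3 st.py
```

```text
[-63.8155   3.2456   2.4463] 19.34311278793785 68.98526527918875 Ftool [-2.511  -0.1784  7.5743] [ 1.2395 -0.1559 -1.318   2.2564 -0.4856  0.3988  2.0291] [0.0022 0.0021 0.0033]
```

Call:
drive_tool([
  {"tx":0.7,"ty":0,"tz":0,"rx":0,"ry":0,"rz":0,"jaw":-1},
  {"tx":0.7,"ty":0,"tz":0,"rx":0,"ry":0,"rz":0,"jaw":-1},
  {"tx":0.7,"ty":0,"tz":0,"rx":0,"ry":0,"rz":0,"jaw":0.3},
  {"tx":0.7,"ty":0,"tz":0,"rx":0,"ry":0,"rz":0,"jaw":0.3},
  {"tx":0.7,"ty":0,"tz":0,"rx":0,"ry":0,"rz":0,"jaw":0.3},
  {"tx":0.7,"ty":0,"tz":0,"rx":0,"ry":0,"rz":0,"jaw":0.3},
  {"tx":0.7,"ty":0,"tz":-30,"rx":0,"ry":0,"rz":0,"jaw":0.3},
  {"tx":0.7,"ty":0,"tz":-70,"rx":0,"ry":0,"rz":0,"jaw":0.3},
  {"tx":0.7,"ty":0,"tz":-100,"rx":0,"ry":0,"rz":0,"jaw":0.3},
  {"tx":0.7,"ty":0,"tz":-100,"rx":0,"ry":0,"rz":0,"jaw":0.3},
  {"tx":0.7,"ty":0,"tz":-100,"rx":0,"ry":0,"rz":0,"jaw":0.3},
  {"tx":0.7,"ty":0,"tz":-100,"rx":0,"ry":0,"rz":0,"jaw":0.3},
])

```text
clock: 9.05
eef_pos: [478.0, 43.4, 206.1]
orientation: [-0.086, 0.957, 0.024, 0.275]
ft_force: [-0.2, 0.2, -1.2]
gripper_width: 55.5
grip_force: 0.0
```

Run:
```python
from h import *
s=arm.state();print(slicer(s["eef_pos"]),s["joint_pos"],s["gripper_width"])
# pre-grasp above pin: tool down, y across the block (perp to block x, yaw -17)
a=np.radians(-17);bx=np.array([np.cos(a),np.sin(a),0]);
for y in (np.array([-np.sin(a),np.cos(a),0]),):
    z=np.array([0,0,-1.]);x=np.cross(y,z);RP=np.stack([x,y,z],1)
    print("pre",move_to(PIN+[0,0,180],RP))
    print("via up",move_to(np.array([480,200,290]),RP))
# sanity re-projection with lateral correction
H=Y+3.2*uy; print(proj("scene",H),proj("top",H))
i=capture("top");j=capture("scene")
a=cv2.resize(i[165:245,200:280,::-1],(400,400),interpolation=2);b=cv2.resize(j[170:250,220:300,::-1],(400,400),interpolation=2)
cv2.imwrite("pics/k3.png",np.hstack([a,b]))
```

```text
[-65.4624   3.1033 102.1339] [ 0.9008 -0.4754 -0.8427  2.2743 -0.7075  0.7311  2.1941] 55.472093460680014
pre (array([-50.4, 293.9,   3.1]), array([0.132 , 0.549 , 0.4628]))
via up (array([-69.8, 153.7, -55.4]), array([0.132 , 0.549 , 0.4628]))
[246.4974 200.8902] [239.2146 198.4512]
```

View pics/k3.png

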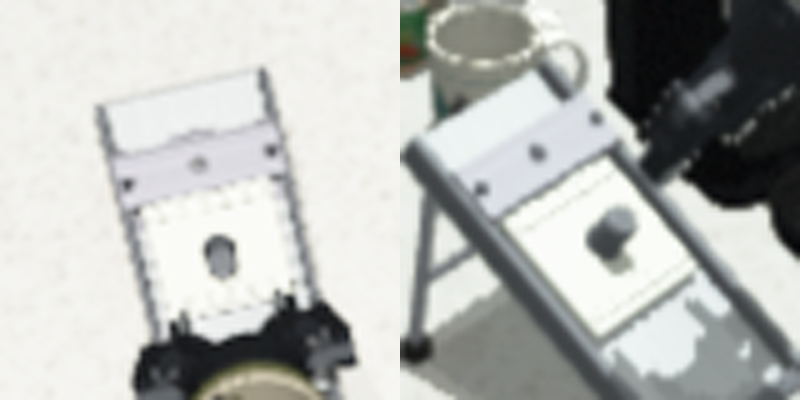

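The sled plate now sits against the yoke in both crops, with the knob at (222,255) in the top crop and (612,232) in the scene crop. Next is the pin.

Run:
```python
from h import *
a=np.radians(-17);bx=np.array([np.cos(a),np.sin(a),0]);by=np.array([-np.sin(a),np.cos(a),0])
for n,q,z in(("spice",(186.9,246.5),98),("mill",(171.5,212),148)):
    P=onz("top",*q,z); print(n,P,"rel pin",(P-PIN)@bx,(P-PIN)@by)
```

```text
spice [443.537  251.5993  98.    ] rel pin 1.1635404138306207 -92.60696131385613
mill [555.763 291.057 148.   ] rel pin 96.94947705769081 -22.06170364235717
```

Call:
drive_tool([
  {"tx":-30,"ty":20,"tz":-55,"rx":0,"ry":0,"rz":0,"jaw":0.2},
  {"tx":-70,"ty":154,"tz":-55,"rx":0.132,"ry":0.549,"rz":0.463,"jaw":0.2},
  {"tx":-70,"ty":154,"tz":-55,"rx":0.132,"ry":0.549,"rz":0.463,"jaw":0.2},
  {"tx":-70,"ty":154,"tz":-55,"rx":0.132,"ry":0.549,"rz":0.463,"jaw":0.2},
  {"tx":-70,"ty":154,"tz":-55,"rx":0.132,"ry":0.549,"rz":0.463,"jaw":0.2},
  {"tx":-70,"ty":154,"tz":-55,"rx":0.132,"ry":0.549,"rz":0.463,"jaw":0.2},
  {"tx":-50,"ty":294,"tz":-10,"rx":0.132,"ry":0.549,"rz":0.463,"jaw":0.2},
  {"tx":-50,"ty":294,"tz":3,"rx":0.132,"ry":0.549,"rz":0.463,"jaw":0.2},
  {"tx":-50,"ty":294,"tz":3,"rx":0.132,"ry":0.549,"rz":0.463,"jaw":0.2},
  {"tx":-50,"ty":294,"tz":3,"rx":0.132,"ry":0.549,"rz":0.463,"jaw":0.2},
  {"tx":-50,"ty":294,"tz":3,"rx":0.132,"ry":0.549,"rz":0.463,"jaw":0.2},
  {"tx":-50,"ty":294,"tz":3,"rx":0.132,"ry":0.549,"rz":0.463,"jaw":0.2},
  {"tx":-50,"ty":294,"tz":3,"rx":0.132,"ry":0.549,"rz":0.463,"jaw":0.2},
  {"tx":-50,"ty":294,"tz":3,"rx":0.132,"ry":0.549,"rz":0.463,"jaw":0.2},
  {"tx":-50,"ty":294,"tz":3,"rx":0.132,"ry":0.549,"rz":0.463,"jaw":0.2},
])

```text
clock: 10.4
eef_pos: [388.5, 280.8, 263.7]
orientation: [0.148, 0.989, 0.013, 0.012]
ft_force: [0.8, 0.1, -0.2]
gripper_width: 50.9
grip_force: 0.0
```

```bash
cat >> h.py <<'E'
a_=np.radians(-17);bx=np.array([np.cos(a_),np.sin(a_),0]);by=np.array([-np.sin(a_),np.cos(a_),0])
RP=np.stack([np.cross(by,[0,0,-1.]),by,[0,0,-1.]],1)
E
python3 - <<'E'
from h import *
print(move_to(PIN+[0,0,75],RP),arm.state()["joint_pos"])
E
```

```text
(array([-57.3,  76.6, 142.2]), array([0.0298, 0.0198, 0.    ])) [ 1.1774 -0.4982 -1.4691  1.7582 -0.5155  1.4227  1.0617]
```

Call:
drive_tool([
  {"tx":-57,"ty":77,"tz":60,"rx":0.03,"ry":0.02,"rz":0,"jaw":0.2},
  {"tx":-57,"ty":77,"tz":100,"rx":0.03,"ry":0.02,"rz":0,"jaw":0.2},
  {"tx":-57,"ty":77,"tz":100,"rx":0.03,"ry":0.02,"rz":0,"jaw":0.2},
  {"tx":-57,"ty":77,"tz":120,"rx":0.03,"ry":0.02,"rz":0,"jaw":0.2},
  {"tx":-57,"ty":77,"tz":120,"rx":0.03,"ry":0.02,"rz":0,"jaw":0.2},
  {"tx":-57,"ty":77,"tz":120,"rx":0.03,"ry":0.02,"rz":0,"jaw":0.2},
  {"tx":-57,"ty":77,"tz":120,"rx":0.03,"ry":0.02,"rz":0,"jaw":0.2},
  {"tx":-57,"ty":77,"tz":120,"rx":0.03,"ry":0.02,"rz":0,"jaw":0.2},
])

```text
clock: 11.07
eef_pos: [370.1, 268.4, 208.2]
orientation: [0.148, 0.989, 0.012, 0.012]
ft_force: [0.2, 0.1, -0.0]
gripper_width: 51.5
grip_force: 0.0
```

Run:
```python
from h import *
s=arm.state();P=s["eef_pos"];print(P,move_to(PIN+[0,0,8],RP),s["joint_pos"],(P-PIN)@bx,(P-PIN)@by)
i=capture("top");j=capture("scene")
a=cv2.resize(i[215:275,140:200,::-1],(400,400),interpolation=2);b=cv2.resize(j[250:330,160:240,::-1],(400,400),interpolation=2)
cv2.imwrite("pics/k4.png",np.hstack([a,b]))
```

```text
[370.051  268.3979 208.172 ] (array([-70.8,  94. , 154.3]), array([ 0.0267,  0.021 , -0.0006])) [ 1.1196 -0.499  -1.4681  1.89   -0.5247  1.3085  1.0701] -74.02296617309557 -98.02767942723011
```

View pics/k4.png

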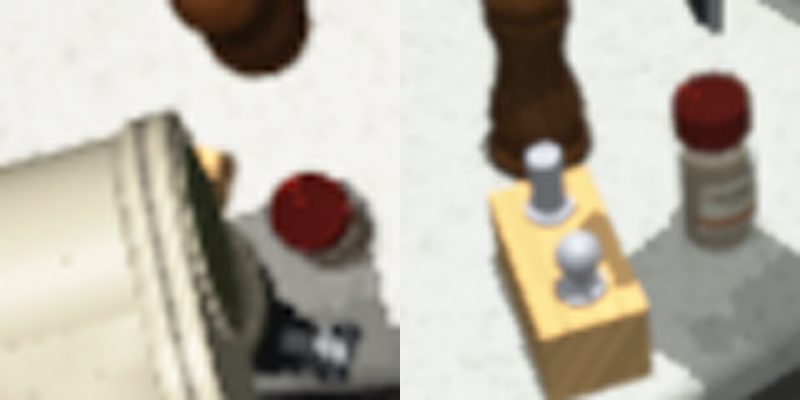

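The scene crop shows both pins still standing in the block, but the arm has stuck short of the pin: j2 and j3 are at their limits. I'll fit the kinematics from the readings logged so far and plan a way out of this posture.

```bash
cat > kin.py <<'E'
from h import *
from itertools import product
D=[([-1.269,.333,-.065,1.461,.022,1.35,-.088],[199.324,592.015,230.609],[.162,.987,-.001,0]),
([-.499,-.4991,-.2345,2.3434,.2243,.8366,.9089],[378.2,182.7,223.1],[-.088,.96,.02,.265]),
([.569,-.4992,-.573,2.4165,-.5613,.6536,2.0748],[430.3,26.2,175.6],[-.077,.958,.019,.274]),
([.8981,-.384,-.9211,2.4141,-.7909,.5152,2.2879],[458.8,39.1,124.5],[-.085,.958,.025,.274]),
([1.1165,-.1921,-1.1949,2.33,-.5978,.3741,2.1304],[505,48.3,105.5],[-.086,.957,.024,.275]),
([.9008,-.4754,-.8427,2.2743,-.7075,.7311,2.1941],[478,43.4,206.1],[-.086,.957,.024,.275]),
([1.1774,-.4982,-1.4691,1.7582,-.5155,1.4227,1.0617],[388.5,280.8,263.7],[.148,.989,.013,.012]),
([1.1196,-.499,-1.4681,1.89,-.5247,1.3085,1.0701],[370.1,268.4,208.2],[.148,.989,.012,.012])]
def frames(q,s):
    r=R.identity();out=[r]
    for k in range(7):
        ax=[0,0,1.] if k%2==0 else [0,1.,0]
        r=r*R.from_rotvec(np.array(ax)*q[k]*s[k]); out.append(r)
    return out
def A(q,s):  # unknown: x,z offsets in frames 0..7
    return np.hstack([f.as_matrix()[:,[0,2]] for f in frames(q,s)])
def fit():
    best=[]
    for s in product([1,-1],repeat=7):
        if s[1]!=1: continue
        Rs=[frames(q,s)[7].inv()*R.from_quat(o) for q,_,o in D]
        err=max((Rs[0].inv()*x).magnitude() for x in Rs); best.append((err,s))
    return sorted(best)[:3]
if __name__=="__main__":
    for e,s in fit():
        M=np.vstack([A(q,s) for q,_,_ in D]);p=np.hstack([x for _,x,_ in D])
        M2=np.vstack([M,0.02*np.eye(16)]);x=np.linalg.lstsq(M2,np.r_[p,np.zeros(16)],rcond=None)[0]
        print(e,s,x.round(0),np.abs(M@x-p).max())
        print((frames(D[0][0],s)[7].inv()*R.from_quat(D[0][2])).as_rotvec())
E
python3 kin.py
```

```text
0.002661996403091518 (-1, 1, -1, 1, -1, 1, -1) [  36.  102.  -41.  102.   78.  234. -106.  234.  -43.  250.   47.  250.
  -51.  156.   13.  156.] 15.12133520729212
[0.0002 0.0003 1.5727]
0.9822702618385556 (1, 1, 1, 1, 1, 1, 1) [ 436.  367.  101.  367. -360. -176.  647. -176.  461.  -66. -466.  -66.
  579.   58.  150.   58.] 96.67017706649558
[ 0.0028 -0.0026 -0.9219]
1.03479121525351 (-1, 1, -1, -1, -1, -1, -1) [  51.  116.   34.  116.  -62. -223.  785. -223.  366.  143.    1.  143.
  -14. -126.   33. -126.] 42.07133706471433
[-0.5297 -0.5072  1.5097]
```

```bash
cat > kin2.py <<'E'
from kin import *
S=(-1,1,-1,1,-1,1,-1)
def A3(q): return np.hstack([f.as_matrix() for f in frames(q,S)])
M=np.vstack([A3(q) for q,_,_ in D]);p=np.hstack([x for _,x,_ in D])
lam=1e-4
X=np.linalg.lstsq(np.vstack([M,lam*np.eye(24)]),np.r_[p,np.zeros(24)],rcond=None)[0]
E
python3 - <<'E'
from kin2 import *
print(X.reshape(8,3).round(0)); print((M@X-p).reshape(-1,3).round(1))
M1=np.vstack([A(q,S)[:,[1,5,9,13,]] for q,_,_ in D]);x=np.linalg.lstsq(M1,p,rcond=None)[0];print(x,(M1@x-p).reshape(-1,3).round(1))
E
```

```text
[[  1.   3. 127.]
 [ -0. -11. 127.]
 [  0. -11. 224.]
 [ -0. -12. 224.]
 [  0. -12. 245.]
 [ -0.  -0. 245.]
 [  0.  -0. 170.]
 [  3.  -1. 170.]]
[[-0.  0. -0.]
 [ 0. -0. -0.]
 [ 0. -0.  0.]
 [ 0. -0. -0.]
 [-0.  0.  0.]
 [-0. -0. -0.]
 [ 0.  0.  0.]
 [-0. -0. -0.]]
[279.9069 386.8258 479.0179 302.5728] [[-52.8 -17.5   6.6]
 [-28.5  41.3   2.6]
 [  6.8  23.9   0.2]
 [  1.8  16.4  -2.1]
 [ -6.5  19.2  -1.7]
 [  6.1  12.4  -3. ]
 [ 13.9  -1.9  -1.9]
 [ 14.   -0.2  -0.7]]
```

```bash
cat > sim.py <<'E'
from kin2 import *
RT=R.from_rotvec([0,0,np.pi/2])
LO=np.array([-2.6,-.5,-1.47,.16,-1.27,.06,-2.6])+.001;HI=np.array([2.6,2.12,1.34,2.42,4.41,2.06,2.6])-.001
AX=[np.array([0,0,1.]) if k%2==0 else np.array([0,1.,0]) for k in range(7)]
x8=X.reshape(8,3)
def fk(q):
    F=[f.as_matrix() for f in frames(q,S)]; o=[np.zeros(3)]
    for k in range(8): o.append(o[-1]+F[k]@x8[k])
    P=o[-1]; J=np.zeros((6,7))
    for k in range(7):
        w=F[k]@AX[k]*S[k]; J[:3,k]=np.cross(w,P-o[k+1]); J[3:,k]=w
    return P,R.from_matrix(F[7])*RT,J
def step(q,P,Rr,W=150.,lam=5.):
    """one DLS step toward pose with limits locked"""
    for _ in range(4):
        p,r,J=fk(q); e=np.r_[P-p,(Rr*r.inv()).as_rotvec()*W]; Jw=J.copy(); Jw[3:]*=W
        n=np.linalg.norm(e[:3]);
        free=np.ones(7,bool)
        for _ in range(5):
            Jf=Jw[:,free]; dq=np.zeros(7); dq[free]=Jf.T@np.linalg.solve(Jf@Jf.T+lam**2*np.eye(6),e)
            bad=free&(((q+dq>HI)&(dq>0))|((q+dq<LO)&(dq<0)))
            if not bad.any(): break
            free&=~bad
        q=np.clip(q+dq,LO,HI)
    return q
def go(q,P,Rr,dp=15.,da=.08):
    """straight-line interpolation"""
    p,r,_=fk(q); rv=(r.inv()*Rr).as_rotvec(); N=int(max(np.linalg.norm(P-p)/dp,np.linalg.norm(rv)/da,1))+1
    for k in range(1,N+4):
        t=min(1,k/N); q=step(q,p+t*(P-p),r*R.from_rotvec(rv*t))
    p,r,_=fk(q); return q,np.linalg.norm(P-p),(r.inv()*Rr).magnitude()
E
python3 - <<'E'
from sim import *
q=np.array(D[0][0]);
for d in D[1:]:
    q1,e,a=go(q,np.array(d[1]),R.from_quat(d[2])); print(q1.round(2),np.round(d[0],2),round(e,1),round(a,3)); q=np.array(d[0])
# pin to reach from now: candidates of via pose
import itertools
q0=arm.state()["joint_pos"]; RPr=R.from_matrix(RP)
res=[]
for x,y,z,rz,tilt in itertools.product((450,550,650),(-100,100,250,400),(300,450),(-.8,-.4,0,.4,.8),(-.4,0,)):
    via=R.from_euler("z",rz)*RPr*R.from_rotvec([0,tilt,0])
    q1,e1,a1=go(q0,np.array([x,y,z]),via,30,.15)
    if e1>5 or a1>.05: continue
    q2,e2,a2=go(q1,PIN+[0,0,100],RPr,30,.15)
    res.append((e2+a2*200,abs(q2[2]),(x,y,z,rz,tilt),q1.round(2),q2.round(2)))
res.sort(key=lambda t:(t[0]>1)*10+t[1])
for t in res[:6]: print(t)
E
```

```text
[-0.53 -0.49 -0.22  2.34  0.25  0.85  0.89] [-0.5  -0.5  -0.23  2.34  0.22  0.84  0.91] 1.0 0.011
[ 0.53 -0.49 -0.54  2.42 -0.53  0.65  2.04] [ 0.57 -0.5  -0.57  2.42 -0.56  0.65  2.07] 0.0 0.0
[ 0.73 -0.34 -0.79  2.42 -0.65  0.48  2.16] [ 0.9  -0.38 -0.92  2.41 -0.79  0.52  2.29] 0.0 0.0
[ 1.11 -0.19 -1.19  2.33 -0.59  0.37  2.13] [ 1.12 -0.19 -1.19  2.33 -0.6   0.37  2.13] 0.0 0.0
[ 0.93 -0.49 -0.86  2.27 -0.73  0.74  2.22] [ 0.9  -0.48 -0.84  2.27 -0.71  0.73  2.19] 0.0 0.0
[ 1.13 -0.49 -1.43  1.78 -0.52  1.4   1.06] [ 1.18 -0.5  -1.47  1.76 -0.52  1.42  1.06] 1.8 0.025
[ 1.12 -0.5  -1.47  1.89 -0.52  1.31  1.07] [ 1.12 -0.5  -1.47  1.89 -0.52  1.31  1.07] 0.0 0.0
(np.float64(3.6939355730937844e-13), np.float64(0.7640552121363141), (450, -100, 300, 0.8, -0.4), array([ 0.39, -0.26, -0.04,  1.99, -0.34,  1.16,  2.52]), array([-0.09,  0.39, -0.76,  1.66,  0.29,  1.21,  0.36]))
(np.float64(3.2279963996214494e-13), np.float64(1.0064269227413967), (450, 100, 450, -0.4, -0.4), array([ 1.03, -0.49, -1.06,  1.59, -0.16,  1.49,  0.82]), array([ 0.08,  0.48, -1.01,  1.65,  0.42,  1.25,  0.26
[... 152 characters left out ...]
]), array([ 0.09,  0.49, -1.02,  1.65,  0.43,  1.25,  0.26]))
(np.float64(2.2006282765308237e-13), np.float64(1.0267976524749127), (450, 100, 300, -0.4, -0.4), array([ 0.97, -0.5 , -1.15,  1.9 , -0.15,  1.2 ,  0.72]), array([ 0.1 ,  0.49, -1.03,  1.65,  0.44,  1.26,  0.26]))
(np.float64(2.334869597161905e-13), np.float64(1.0301842229970073), (550, -100, 300, 0.8, -0.4), array([ 1.04, -0.02, -0.75,  1.77, -0.33,  1.12,  2.47]), array([ 0.1 ,  0.49, -1.03,  1.65,  0.44,  1.26,  0.25]))
(np.float64(1.603398737057927e-13), np.float64(1.039352322352054), (650, -100, 450, 0.8, -0.4), array([ 1.1 ,  0.34, -1.19,  1.24,  0.13,  1.41,  2.07]), array([ 0.1 ,  0.5 , -1.04,  1.65,  0.45,  1.26,  0.25]))
```

```bash
cat > plan.py <<'E'
from sim import *
H=Y+3.2*uy+.6*ux
def insert_chain(q,dz=0.):
    Rr=R.from_matrix(RS)*R.from_rotvec([0,0,dz]); out=[]
    for P,r in ((PIN+[0,0,150],R.from_matrix(RP)),(np.array([480,200,300]),R.from_matrix(RP)),(H+120*uz,Rr),(H+63*uz,Rr),(H+8*uz,Rr)):
        q,e,a=go(q,P,r,30,.15); out.append((q.round(2),round(e,1),round(a,3)))
    return out
E
python3 - <<'E'
from plan import *
import itertools
q0=arm.state()["joint_pos"]; RPr=R.from_matrix(RP); res=[]
def marg(q): return min((HI-q).min(),(q-LO).min())
for x,y,z,rz,tilt in itertools.product((400,450,500),(-200,-100,0),(250,300,400),(.4,.8,1.1),(-.6,-.4,-.2)):
    q1,e1,a1=go(q0,np.array([x,y,z]),R.from_euler("z",rz)*RPr*R.from_rotvec([0,tilt,0]),30,.15)
    q2,e2,a2=go(q1,PIN+[0,0,150],RPr,30,.15)
    q3,e3,a3=go(q2,PIN+[0,0,8],RPr,30,.15)
    if e2+e3>1 or e1>30: continue
    res.append((min(marg(q2),marg(q3)),abs(q3[2]),(x,y,z,rz,tilt),round(e1,1),q1.round(2),q2.round(2),q3))
res.sort(key=lambda t:t[1])
for t in res[:4]: print(t)
for dz in(-.5,-.25,0,.25,.5):
    print(dz)
    for o in insert_chain(res[0][-1],dz): print("  ",o)
E
```

```text
(np.float64(0.6482257907011919), np.float64(0.0012084717356745385), (500, 0, 300, 1.1, -0.6), np.float64(0.0), array([-0.67, -0.38,  0.74,  2.04, -0.23,  1.01,  2.55]), array([-0.71,  0.25,  0.01,  1.63, -0.  ,  1.26,  0.57]), array([-0.7076,  0.3892,  0.0012,  1.7708, -0.0006,  0.9816,  0.5679]))
(np.float64(0.6485387312960056), np.float64(0.005199215323472468), (500, -200, 300, 0.8, -0.6), np.float64(0.0), array([-0.67, -0.4 ,  1.08,  1.94, -0.14,  1.03,  2.56]), array([-0.71,  0.25, -0.  ,  1.63,  0.  ,  1.26,  0.57]), array([-0.7023,  0.3893, -0.0052,  1.7705,  0.0024,  0.9818,  0.5657]))
(np.float64(0.6474716459386889), np.float64(0.016662459754910583), (450, -100, 300, 1.1, -0.6), np.float64(3.6), array([-0.66, -0.49,  0.86,  2.01, -0.07,  1.16,  2.52]), array([-0.73,  0.25,  0.02,  1.63, -0.01,  1.26,  0.57]), array([-0.7205,  0.389 ,  0.0167,  1.7715, -0.0076,  0.9812,  0.5733]))
(np.float64(0.6471150922923807), np.float64(0.023975882222070227), (400, -200, 400, 1.1, -0.4), np.float64(3.1), array([-0.62, -0.45,  0.9 ,  1.71,  0.04,  1.54,  2.57]), array([-0.73,  0.25,  0.03, 
[... 1523 characters left out ...]
), np.float64(0.0), 0.0)
   (array([-0.47, -0.32,  0.23,  2.16,  0.15,  0.74,  1.18]), np.float64(0.0), 0.0)
   (array([-0.49, -0.19,  0.27,  2.17,  0.12,  0.6 ,  1.21]), np.float64(0.0), 0.0)
   (array([-0.5 , -0.06,  0.31,  2.17,  0.06,  0.47,  1.26]), np.float64(0.0), 0.0)
0.5
   (array([-0.71,  0.25,  0.01,  1.63, -0.  ,  1.26,  0.57]), np.float64(0.0), 0.0)
   (array([-0.57,  0.07,  0.1 ,  1.63, -0.01,  1.44,  0.8 ]), np.float64(0.0), 0.0)
   (array([-0.45, -0.31,  0.21,  2.16,  0.14,  0.73,  0.94]), np.float64(0.0), 0.0)
   (array([-0.46, -0.19,  0.25,  2.17,  0.11,  0.6 ,  0.97]), np.float64(0.0), 0.0)
   (array([-0.48, -0.05,  0.28,  2.16,  0.05,  0.47,  1.02]), np.float64(0.0), 0.0)
```

Run:
```python
from sim import *
V=(R.from_euler("z",1.1)*R.from_matrix(RP)*R.from_rotvec([0,-.6,0])).as_matrix()
print(move_to(np.array([500,0,300.]),V))
q0=arm.state()["joint_pos"]
p,r,_=fk(q0);Rr=R.from_matrix(V);P=np.array([500,0,300.]);rv=(r.inv()*Rr).as_rotvec();q=q0
for k in range(1,23):
    t=min(1,k/20);q=step(q,p+t*(P-p),r*R.from_rotvec(rv*t))
    if k%3==0: print(q.round(2))
```

```text
(array([-204.8, -216.1,  -93.2]), array([-0.3171, -0.504 , -1.0678]))
[ 0.98 -0.44 -1.29  1.95 -0.47  1.22  1.27]
[ 0.86 -0.42 -1.1   2.   -0.46  1.16  1.51]
[ 0.77 -0.41 -0.91  2.05 -0.48  1.1   1.78]
[ 0.72 -0.38 -0.74  2.07 -0.52  1.07  2.08]
[ 0.69 -0.33 -0.58  2.06 -0.57  1.06  2.4 ]
[-0.04 -0.27  0.15  2.06 -0.43  1.02  2.53]
[-0.72 -0.41  0.78  2.04 -0.2   1.01  2.52]
```

Call:
drive_tool([
  {"tx":-10,"ty":-11,"tz":-40,"rx":0,"ry":0,"rz":0,"jaw":0.2},
  {"tx":-50,"ty":-54,"tz":-50,"rx":-0.08,"ry":-0.126,"rz":-0.267,"jaw":0.2},
  {"tx":-50,"ty":-54,"tz":-50,"rx":-0.08,"ry":-0.126,"rz":-0.267,"jaw":0.2},
  {"tx":-100,"ty":-108,"tz":-70,"rx":-0.16,"ry":-0.252,"rz":-0.534,"jaw":0.2},
  {"tx":-100,"ty":-108,"tz":-70,"rx":-0.16,"ry":-0.252,"rz":-0.534,"jaw":0.2},
  {"tx":-150,"ty":-162,"tz":-80,"rx":-0.24,"ry":-0.378,"rz":-0.8,"jaw":0.2},
  {"tx":-150,"ty":-162,"tz":-80,"rx":-0.24,"ry":-0.378,"rz":-0.8,"jaw":0.2},
  {"tx":-150,"ty":-162,"tz":-80,"rx":-0.24,"ry":-0.378,"rz":-0.8,"jaw":0.2},
  {"tx":-205,"ty":-216,"tz":-93,"rx":-0.317,"ry":-0.504,"rz":-1.068,"jaw":0.2},
  {"tx":-205,"ty":-216,"tz":-93,"rx":-0.317,"ry":-0.504,"rz":-1.068,"jaw":0.2},
  {"tx":-205,"ty":-216,"tz":-93,"rx":-0.317,"ry":-0.504,"rz":-1.068,"jaw":0.2},
  {"tx":-205,"ty":-216,"tz":-93,"rx":-0.317,"ry":-0.504,"rz":-1.068,"jaw":0.2},
  {"tx":-205,"ty":-216,"tz":-93,"rx":-0.317,"ry":-0.504,"rz":-1.068,"jaw":0.2},
  {"tx":-205,"ty":-216,"tz":-93,"rx":-0.317,"ry":-0.504,"rz":-1.068,"jaw":0.2},
  {"tx":-205,"ty":-216,"tz":-93,"rx":-0.317,"ry":-0.504,"rz":-1.068,"jaw":0.2},
  {"tx":-205,"ty":-216,"tz":-93,"rx":-0.317,"ry":-0.504,"rz":-1.068,"jaw":0.2},
  {"tx":-205,"ty":-216,"tz":-93,"rx":-0.317,"ry":-0.504,"rz":-1.068,"jaw":0.2},
])

```text
clock: 12.58
eef_pos: [495.8, 0.4, 315.4]
orientation: [-0.351, 0.89, 0.101, 0.272]
ft_force: [0.1, -0.2, 0.2]
gripper_width: 51.4
grip_force: 0.0
```

Run:
```python
from plan import *
s=arm.state();q=s["joint_pos"];print(q,s["joint_velocities"],s["ft_force"])
RPr=R.from_matrix(RP)
p=s["eef_pos"]
for P in(PIN+[0,0,180.],PIN+[0,0,60.],PIN+[0,0,8]):
    q,e,a=go(q,P,RPr);print(q.round(2),e,a)
print(move_to(PIN+[0,0,180.],RP))
```

```text
[-0.3294 -0.3176  0.4497  2.0247 -0.3499  1.0308  2.5739] [-1.5467 -0.1843  1.4168  0.0479  0.3651 -0.1024  0.0948] [ 0.0516 -0.1705  0.1617]
[-0.49  0.25 -0.26  1.58  0.06  1.33  0.52] 2.666192676669783e-13 4.1910000110727263e-16
[-0.5   0.34 -0.25  1.72  0.09  1.09  0.5 ] 1.8198773652309366e-13 2.8305244335018383e-16
[-0.5   0.4  -0.25  1.76  0.11  0.99  0.48] 1.1718571004216928e-13 2.7194799110210365e-16
(array([-130.5,  268.2,  186.4]), array([0.2978, 0.5391, 1.0161]))
```

Call:
drive_tool([
  {"tx":-65,"ty":134,"tz":70,"rx":0.1,"ry":0.18,"rz":0.34,"jaw":0.2},
  {"tx":-65,"ty":134,"tz":70,"rx":0.1,"ry":0.18,"rz":0.34,"jaw":0.2},
  {"tx":-65,"ty":134,"tz":70,"rx":0.1,"ry":0.18,"rz":0.34,"jaw":0.2},
  {"tx":-130,"ty":268,"tz":186,"rx":0.298,"ry":0.539,"rz":1.016,"jaw":0.2},
  {"tx":-130,"ty":268,"tz":186,"rx":0.298,"ry":0.539,"rz":1.016,"jaw":0.2},
  {"tx":-130,"ty":268,"tz":186,"rx":0.298,"ry":0.539,"rz":1.016,"jaw":0.2},
  {"tx":-130,"ty":268,"tz":186,"rx":0.298,"ry":0.539,"rz":1.016,"jaw":0.2},
  {"tx":-130,"ty":268,"tz":186,"rx":0.298,"ry":0.539,"rz":1.016,"jaw":0.2},
  {"tx":-130,"ty":268,"tz":186,"rx":0.298,"ry":0.539,"rz":1.016,"jaw":0.2},
  {"tx":-130,"ty":268,"tz":186,"rx":0.298,"ry":0.539,"rz":1.016,"jaw":0.2},
  {"tx":-130,"ty":268,"tz":186,"rx":0.298,"ry":0.539,"rz":1.016,"jaw":0.2},
  {"tx":-130,"ty":268,"tz":186,"rx":0.298,"ry":0.539,"rz":1.016,"jaw":0.2},
  {"tx":-130,"ty":268,"tz":186,"rx":0.298,"ry":0.539,"rz":1.016,"jaw":0.2},
  {"tx":-130,"ty":268,"tz":186,"rx":0.298,"ry":0.539,"rz":1.016,"jaw":0.2},
  {"tx":-130,"ty":268,"tz":186,"rx":0.298,"ry":0.539,"rz":1.016,"jaw":0.2},
])

```text
clock: 13.83
eef_pos: [469.2, 339.7, 229.5]
orientation: [0.147, 0.989, -0.0, 0.0]
ft_force: [-0.5, 0.6, 0.3]
gripper_width: 51.0
grip_force: 0.0
```

Run:
```python
from h import *
s=arm.state();P=s["eef_pos"];print(s["joint_pos"],s["joint_velocities"],(P-PIN)@bx,(P-PIN)@by)
print(move_to(PIN+[0,0,70.],RP))
```

```text
[-0.4596  0.2489 -0.2921  1.5773  0.0736  1.3261  0.5139] [ 0.0047 -0.0241 -0.0043  0.0123 -0.0016  0.0025 -0.0069] -0.05417517686634005 -0.8336350608468489
(array([ -0. ,   0.8, 109.5]), array([-0.0001,  0.0004,  0.0008]))
```

Call:
drive_tool([
  {"tx":0,"ty":1,"tz":40,"rx":0,"ry":0,"rz":0,"jaw":0.2},
  {"tx":0,"ty":1,"tz":80,"rx":0,"ry":0,"rz":0,"jaw":0.2},
  {"tx":0,"ty":1,"tz":110,"rx":0,"ry":0,"rz":0,"jaw":0.2},
  {"tx":0,"ty":1,"tz":135,"rx":0,"ry":0,"rz":0,"jaw":0.2},
  {"tx":0,"ty":1,"tz":155,"rx":0,"ry":0,"rz":0,"jaw":0.2},
  {"tx":0,"ty":1,"tz":170,"rx":0,"ry":0,"rz":0,"jaw":0.2},
  {"tx":0,"ty":1,"tz":170,"rx":0,"ry":0,"rz":0,"jaw":0.2},
  {"tx":0,"ty":1,"tz":170,"rx":0,"ry":0,"rz":0,"jaw":0.2},
])

```text
clock: 14.5
eef_pos: [468.8, 340.6, 60.0]
orientation: [0.148, 0.989, -0.0, -0.0]
ft_force: [0.7, 0.2, 0.0]
gripper_width: 51.6
grip_force: 0.0
```

Call:
drive_tool([
  {"tx":0,"ty":0,"tz":0,"rx":0,"ry":0,"rz":0,"jaw":-0.3},
  {"tx":0,"ty":0,"tz":0,"rx":0,"ry":0,"rz":0,"jaw":-1},
  {"tx":0,"ty":0,"tz":0,"rx":0,"ry":0,"rz":0,"jaw":-1},
  {"tx":0,"ty":0,"tz":0,"rx":0,"ry":0,"rz":0,"jaw":-1},
  {"tx":0,"ty":0,"tz":0,"rx":0,"ry":0,"rz":0,"jaw":-1},
  {"tx":0,"ty":0,"tz":0,"rx":0,"ry":0,"rz":0,"jaw":-1},
  {"tx":0,"ty":0,"tz":0,"rx":0,"ry":0,"rz":0,"jaw":-1},
])

```text
clock: 15.08
eef_pos: [469.4, 341.9, 61.0]
orientation: [0.148, 0.989, 0.0, 0.0]
ft_force: [-1.7, -1.0, 7.6]
gripper_width: 15.9
grip_force: 58.5
```

Run:
```python
from h import *
s=arm.state();P=s["eef_pos"];print(P,(P-PIN)@bx,(P-PIN)@by,s["ft_force"],s["moment"])
```

```text
[469.4092 341.8997  61.033 ] -0.49603895356874006 1.3120184954552092 [-1.7408 -0.9514  7.6139] [-0.3753  0.3246  0.0297]
```

Call:
drive_tool([
  {"tx":0,"ty":0,"tz":-10,"rx":0,"ry":0,"rz":0,"jaw":-1},
  {"tx":0,"ty":0,"tz":-25,"rx":0,"ry":0,"rz":0,"jaw":-1},
  {"tx":0,"ty":0,"tz":-45,"rx":0,"ry":0,"rz":0,"jaw":-1},
  {"tx":0,"ty":0,"tz":-70,"rx":0,"ry":0,"rz":0,"jaw":-1},
  {"tx":0,"ty":0,"tz":-105,"rx":0,"ry":0,"rz":0,"jaw":-1},
  {"tx":0,"ty":0,"tz":-145,"rx":0,"ry":0,"rz":0,"jaw":-1},
  {"tx":0,"ty":0,"tz":-185,"rx":0,"ry":0,"rz":0,"jaw":-1},
  {"tx":0,"ty":0,"tz":-220,"rx":0,"ry":0,"rz":0,"jaw":-1},
  {"tx":0,"ty":0,"tz":-220,"rx":0,"ry":0,"rz":0,"jaw":-1},
])

```text
clock: 15.83
eef_pos: [470.6, 343.4, 288.6]
orientation: [0.148, 0.989, 0.004, 0.004]
ft_force: [0.6, 1.0, -0.3]
gripper_width: 15.9
grip_force: 59.0
```

Run:
```python
from plan import *
s=arm.state();q=s["joint_pos"];print(q,s["ft_force"],s["gripper_width"],H)
for P in(H+130*uz,H+75*uz,H+11*uz):
    q,e,a=go(q,P,R.from_matrix(RS));print(q.round(2),e,a)
print(move_to(H+130*uz,RS))
```

```text
[-0.4618  0.2225 -0.2941  1.4858  0.0653  1.4319  0.5168] [ 0.614   1.0165 -0.3195] 15.864353757566702 [586.4471  62.5398 154.518 ]
[-0.25 -0.31  0.05  2.15  0.04  0.75  1.52] 7.105427357601002e-15 4.514057484105538e-16
[-0.26 -0.2   0.06  2.16  0.04  0.62  1.53] 2.31335954426011e-13 4.632531866062105e-16
[-0.26 -0.05  0.07  2.16  0.02  0.47  1.54] 1.4281732235759946e-13 4.567991699617488e-16
(array([-131.3, -266.2,   22.2]), array([-0.1241, -0.54  , -0.4601]))
```

Call:
drive_tool([
  {"tx":-65,"ty":-133,"tz":0,"rx":-0.062,"ry":-0.27,"rz":-0.23,"jaw":-1},
  {"tx":-65,"ty":-133,"tz":0,"rx":-0.062,"ry":-0.27,"rz":-0.23,"jaw":-1},
  {"tx":-65,"ty":-133,"tz":0,"rx":-0.062,"ry":-0.27,"rz":-0.23,"jaw":-1},
  {"tx":-65,"ty":-133,"tz":0,"rx":-0.062,"ry":-0.27,"rz":-0.23,"jaw":-1},
  {"tx":-131,"ty":-266,"tz":22,"rx":-0.124,"ry":-0.54,"rz":-0.46,"jaw":-1},
  {"tx":-131,"ty":-266,"tz":22,"rx":-0.124,"ry":-0.54,"rz":-0.46,"jaw":-1},
  {"tx":-131,"ty":-266,"tz":22,"rx":-0.124,"ry":-0.54,"rz":-0.46,"jaw":-1},
  {"tx":-131,"ty":-266,"tz":22,"rx":-0.124,"ry":-0.54,"rz":-0.46,"jaw":-1},
  {"tx":-131,"ty":-266,"tz":22,"rx":-0.124,"ry":-0.54,"rz":-0.46,"jaw":-1},
  {"tx":-131,"ty":-266,"tz":22,"rx":-0.124,"ry":-0.54,"rz":-0.46,"jaw":-1},
  {"tx":-131,"ty":-266,"tz":22,"rx":-0.124,"ry":-0.54,"rz":-0.46,"jaw":-1},
  {"tx":-131,"ty":-266,"tz":22,"rx":-0.124,"ry":-0.54,"rz":-0.46,"jaw":-1},
  {"tx":-131,"ty":-266,"tz":22,"rx":-0.124,"ry":-0.54,"rz":-0.46,"jaw":-1},
])

```text
clock: 16.92
eef_pos: [516.5, 50.2, 257.8]
orientation: [-0.085, 0.959, 0.021, 0.27]
ft_force: [-0.2, -0.4, -1.4]
gripper_width: 16.2
grip_force: 59.0
```

Run:
```python
from plan import *
s=arm.state();print(s["joint_pos"],slicer(s["eef_pos"]),s["gripper_width"],s["joint_velocities"].max())
print(move_to(H+75*uz,RS))
```

```text
[-0.247  -0.3051  0.0428  2.155   0.0471  0.7443  1.5199] [ -4.9019   3.1874 125.2164] 16.179264641851475 0.006882884102199188
(array([-6. ,  0.2, 50.2]), array([-0.0042, -0.0107,  0.0046]))
```

Call:
drive_tool([
  {"tx":-6,"ty":0,"tz":25,"rx":-0.004,"ry":-0.0107,"rz":0.005,"jaw":-1},
  {"tx":-6,"ty":0,"tz":50,"rx":-0.004,"ry":-0.0107,"rz":0.005,"jaw":-1},
  {"tx":-6,"ty":0,"tz":58,"rx":-0.004,"ry":-0.0107,"rz":0.005,"jaw":-1},
  {"tx":-6,"ty":0,"tz":58,"rx":-0.004,"ry":-0.0107,"rz":0.005,"jaw":-1},
  {"tx":-6,"ty":0,"tz":58,"rx":-0.004,"ry":-0.0107,"rz":0.005,"jaw":-1},
  {"tx":-6,"ty":0,"tz":58,"rx":-0.004,"ry":-0.0107,"rz":0.005,"jaw":-1},
])

```text
clock: 17.42
eef_pos: [551.3, 55.0, 212.1]
orientation: [-0.082, 0.958, 0.024, 0.275]
ft_force: [0.4, 0.6, -0.3]
gripper_width: 16.1
grip_force: 59.0
```

Run:
```python
from plan import *
s=arm.state();P=s["eef_pos"];Ro=R.from_quat(s["orientation"]).as_matrix();print(slicer(P),move_to(H+63*uz,RS))
tip=P+Ro[:,2]*51;print("tip rel H",slicer(tip)-slicer(H),"px",proj("scene",tip),proj("top",tip),"hole",proj("scene",H),proj("top",H))
i=capture("top");j=capture("scene")
a=cv2.resize(i[165:225,210:270,::-1],(400,400),interpolation=2);b=cv2.resize(j[175:225,225:275,::-1],(400,400),interpolation=2)
cv2.imwrite("pics/k5.png",np.hstack([a,b]))
```

```text
[ 0.6852  1.9066 67.899 ] (array([0.1, 1.3, 4.9]), array([-0.0007,  0.0008, -0.0021]))
tip rel H [ 0.1266 -1.329  16.8991] px [248.831  197.5826] [239.8658 199.719 ] hole [246.3674 200.7361] [239.1742 198.2857]
```

View pics/k5.png

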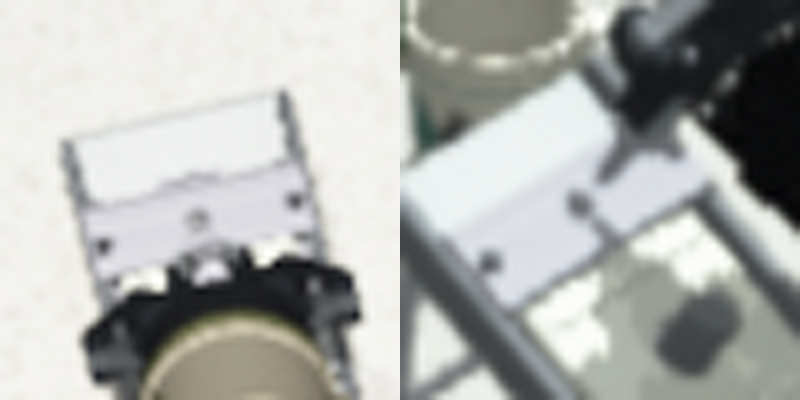

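The scene crop shows the pin tip at (603,180) just above the hole at (580,204). Set against the projected offset, they agree to about 1 mm, so I'll insert it and watch the force.

Call:
drive_tool([
  {"tx":0,"ty":1.5,"tz":6,"rx":0,"ry":0,"rz":0,"jaw":-1},
  {"tx":0,"ty":1.5,"tz":12,"rx":0,"ry":0,"rz":0,"jaw":-1},
  {"tx":0,"ty":1.5,"tz":16,"rx":0,"ry":0,"rz":0,"jaw":-1},
  {"tx":0,"ty":1.5,"tz":19,"rx":0,"ry":0,"rz":0,"jaw":-1},
  {"tx":0,"ty":1.5,"tz":21,"rx":0,"ry":0,"rz":0,"jaw":-1},
  {"tx":0,"ty":1.5,"tz":23,"rx":0,"ry":0,"rz":0,"jaw":-1},
  {"tx":0,"ty":1.5,"tz":23,"rx":0,"ry":0,"rz":0,"jaw":-1},
])

```text
clock: 18.1
eef_pos: [562.9, 58.3, 191.0]
orientation: [-0.082, 0.958, 0.024, 0.274]
ft_force: [-0.0, 0.0, -0.5]
gripper_width: 16.2
grip_force: 59.0
```

```bash
python3 st.py
```

```text
[-0.3126  3.1197 43.6159] 16.191530196603747 59.02931481599808 Ftool [0.327  0.0134 0.4379] [-0.2578 -0.1271  0.0641  2.1652  0.0357  0.5459  1.5251] [-0.001  -0.0008 -0.0023]
```

Call:
drive_tool([
  {"tx":-0.8,"ty":0,"tz":2,"rx":0,"ry":0,"rz":0,"jaw":-1},
  {"tx":-0.8,"ty":0,"tz":4,"rx":0,"ry":0,"rz":0,"jaw":-1},
  {"tx":-0.8,"ty":0,"tz":6,"rx":0,"ry":0,"rz":0,"jaw":-1},
  {"tx":-0.8,"ty":0,"tz":8,"rx":0,"ry":0,"rz":0,"jaw":-1},
  {"tx":-0.8,"ty":0,"tz":8,"rx":0,"ry":0,"rz":0,"jaw":-1},
])

```text
clock: 18.52
eef_pos: [567.8, 59.2, 184.7]
orientation: [-0.082, 0.958, 0.024, 0.274]
ft_force: [0.3, 0.0, -1.2]
gripper_width: 16.0
grip_force: 59.0
```

```bash
python3 st.py
```

```text
[ 0.4778  3.1181 35.643 ] 16.003013835508064 59.02938215062022 Ftool [ 0.3731 -0.0446  1.1277] [-0.2587 -0.1076  0.0658  2.1627  0.0339  0.5287  1.5267] [-0.0009 -0.0007 -0.0023]
```

Good: it's 15 mm in with no resistance, so I'll continue.

Call:
drive_tool([
  {"tx":0,"ty":0,"tz":3,"rx":0,"ry":0,"rz":0,"jaw":-1},
  {"tx":0,"ty":0,"tz":6,"rx":0,"ry":0,"rz":0,"jaw":-1},
  {"tx":0,"ty":0,"tz":9,"rx":0,"ry":0,"rz":0,"jaw":-1},
  {"tx":0,"ty":0,"tz":12,"rx":0,"ry":0,"rz":0,"jaw":-1},
  {"tx":0,"ty":0,"tz":12,"rx":0,"ry":0,"rz":0,"jaw":-1},
])

```text
clock: 18.93
eef_pos: [574.0, 60.3, 174.2]
orientation: [-0.082, 0.958, 0.024, 0.274]
ft_force: [-0.2, 0.9, 0.1]
gripper_width: 15.6
grip_force: 59.0
```

```bash
python3 st.py
```

```text
[ 0.2924  3.1386 23.3969] 15.619497314997139 59.02949944138527 Ftool [-0.0674  0.9288 -0.128 ] [-0.2598 -0.0789  0.0681  2.1611  0.031   0.502   1.5291] [-0.0009 -0.0011 -0.0022]
```

Call:
drive_tool([
  {"tx":0,"ty":0,"tz":3,"rx":0,"ry":0,"rz":0,"jaw":-1},
  {"tx":0,"ty":0,"tz":6,"rx":0,"ry":0,"rz":0,"jaw":-1},
  {"tx":0,"ty":0,"tz":8,"rx":0,"ry":0,"rz":0,"jaw":-1},
  {"tx":0,"ty":0,"tz":10,"rx":0,"ry":0,"rz":0,"jaw":-1},
  {"tx":0,"ty":0,"tz":10,"rx":0,"ry":0,"rz":0,"jaw":-1},
])

```text
clock: 19.35
eef_pos: [579.3, 61.2, 166.0]
orientation: [-0.082, 0.958, 0.024, 0.274]
ft_force: [-0.2, 0.5, -1.0]
gripper_width: 16.0
grip_force: 59.0
```

```bash
python3 st.py
```

```text
[ 0.5043  3.126  13.6451] 15.96704215733735 59.0296683087945 Ftool [0.6484 0.5264 0.8082] [-0.2605 -0.0556  0.0699  2.159   0.0282  0.4805  1.5314] [-0.0009 -0.0007 -0.0023]
```

Call:
drive_tool([
  {"tx":0,"ty":0,"tz":1,"rx":0,"ry":0,"rz":0,"jaw":-1},
  {"tx":0,"ty":0,"tz":2,"rx":0,"ry":0,"rz":0,"jaw":-1},
  {"tx":0,"ty":0,"tz":3,"rx":0,"ry":0,"rz":0,"jaw":-1},
  {"tx":0,"ty":0,"tz":3,"rx":0,"ry":0,"rz":0,"jaw":-1},
])

```text
clock: 19.68
eef_pos: [580.1, 61.3, 165.4]
orientation: [-0.082, 0.958, 0.024, 0.274]
ft_force: [-31.9, -3.9, 28.7]
gripper_width: 16.0
grip_force: 63.9
```

```bash
python3 st.py
```

```text
[ 0.8953  3.1185 12.6903] 15.966516236180363 63.93586412072182 Ftool [ 11.9631   1.7111 -41.3621] [-0.2606 -0.0528  0.0703  2.1578  0.0271  0.4788  1.5321] [-0.0007 -0.0007 -0.0027]
```

Contact came at the expected flange height, with 41 N along the axis. I'll ease off and open. Then I'll back up, shut the fingers and press the pin's top once to confirm it's seated.

Call:
drive_tool([
  {"tx":0.8,"ty":0,"tz":-1.5,"rx":0,"ry":0,"rz":0,"jaw":-1},
  {"tx":0.8,"ty":0,"tz":-1.5,"rx":0,"ry":0,"rz":0,"jaw":0},
  {"tx":0.8,"ty":0,"tz":-1.5,"rx":0,"ry":0,"rz":0,"jaw":0},
  {"tx":0.8,"ty":0,"tz":-1.5,"rx":0,"ry":0,"rz":0,"jaw":0},
  {"tx":0.8,"ty":0,"tz":-1.5,"rx":0,"ry":0,"rz":0,"jaw":0},
  {"tx":0.8,"ty":0,"tz":-20,"rx":0,"ry":0,"rz":0,"jaw":0},
  {"tx":0.8,"ty":0,"tz":-45,"rx":0,"ry":0,"rz":0,"jaw":0},
  {"tx":0.8,"ty":0,"tz":-60,"rx":0,"ry":0,"rz":0,"jaw":0},
  {"tx":0.8,"ty":0,"tz":-60,"rx":0,"ry":0,"rz":0,"jaw":-1},
  {"tx":0.8,"ty":0,"tz":-60,"rx":0,"ry":0,"rz":0,"jaw":-1},
  {"tx":0.8,"ty":0,"tz":-60,"rx":0,"ry":0,"rz":0,"jaw":-1},
  {"tx":0.8,"ty":0,"tz":-60,"rx":0,"ry":0,"rz":0,"jaw":-1},
  {"tx":0.8,"ty":0,"tz":-60,"rx":0,"ry":0,"rz":0,"jaw":-1},
])

```text
clock: 20.77
eef_pos: [548.7, 55.9, 213.3]
orientation: [-0.082, 0.958, 0.024, 0.274]
ft_force: [-0.5, 0.0, 0.7]
gripper_width: 0.1
grip_force: 0.0
```

```bash
python3 st.py
```

```text
[-0.7609  3.1821 70.1346] 0.1375225581578893 0.0 Ftool [ 0.039   0.1206 -0.8631] [-0.2562 -0.1874  0.0595  2.1652  0.0401  0.6072  1.5214] [-0.001  -0.0018 -0.0022]
```

Call:
drive_tool([
  {"tx":-1,"ty":0,"tz":12,"rx":0,"ry":0,"rz":0,"jaw":-1},
  {"tx":-1,"ty":0,"tz":22,"rx":0,"ry":0,"rz":0,"jaw":-1},
  {"tx":-1,"ty":0,"tz":26,"rx":0,"ry":0,"rz":0,"jaw":-1},
  {"tx":-1,"ty":0,"tz":28,"rx":0,"ry":0,"rz":0,"jaw":-1},
  {"tx":-1,"ty":0,"tz":29,"rx":0,"ry":0,"rz":0,"jaw":-1},
  {"tx":-1,"ty":0,"tz":29,"rx":0,"ry":0,"rz":0,"jaw":-1},
])

```text
clock: 21.27
eef_pos: [564.1, 58.5, 189.9]
orientation: [-0.082, 0.958, 0.024, 0.274]
ft_force: [-6.4, -0.7, 3.7]
gripper_width: 0.2
grip_force: 3.3
```

```bash
python3 st.py
```

```text
[ 0.1365  3.1269 42.0212] 0.24810302125893716 3.27560842713865 Ftool [ 3.5305  0.3986 -6.5523] [-0.2594 -0.1222  0.0658  2.1629  0.0353  0.5447  1.5254] [-0.0009 -0.0022 -0.0024]
```

Call:
drive_tool([
  {"tx":0,"ty":0,"tz":1,"rx":0,"ry":0,"rz":0,"jaw":-1},
  {"tx":0,"ty":0,"tz":1.5,"rx":0,"ry":0,"rz":0,"jaw":-1},
  {"tx":0,"ty":0,"tz":1.5,"rx":0,"ry":0,"rz":0,"jaw":-1},
])

```text
clock: 21.52
eef_pos: [564.6, 58.6, 189.9]
orientation: [-0.082, 0.958, 0.024, 0.274]
ft_force: [-27.8, -4.1, 22.4]
gripper_width: 0.3
grip_force: 17.1
```

```bash
python3 st.py
```

```text
[ 0.4924  3.1098 41.7801] 0.31945234524640553 17.083704661006323 Ftool [ 11.9289   0.8005 -33.884 ] [-0.2594 -0.1214  0.066   2.1624  0.0349  0.5439  1.5256] [-0.0008 -0.0017 -0.0027]
```

Call:
drive_tool([
  {"tx":0,"ty":0,"tz":-20,"rx":0,"ry":0,"rz":0,"jaw":-1},
  {"tx":0,"ty":0,"tz":-60,"rx":0,"ry":0,"rz":0,"jaw":-1},
  {"tx":30,"ty":0,"tz":-100,"rx":0,"ry":0,"rz":0,"jaw":-1},
  {"tx":60,"ty":0,"tz":-130,"rx":0,"ry":0,"rz":0,"jaw":-1},
  {"tx":60,"ty":0,"tz":-130,"rx":0,"ry":0,"rz":0,"jaw":-1},
  {"tx":60,"ty":0,"tz":-130,"rx":0,"ry":0,"rz":0,"jaw":-1},
])

```text
clock: 22.02
eef_pos: [446.5, 37.7, 266.2]
orientation: [-0.082, 0.958, 0.024, 0.273]
ft_force: [0.3, -0.7, 0.3]
gripper_width: -0.0
grip_force: 0.0
```

Run:
```python
from h import *
i=capture("top");j=capture("scene")
a=cv2.resize(i[165:225,210:270,::-1],(400,400),interpolation=2);b=cv2.resize(j[170:230,220:280,::-1],(400,400),interpolation=2)
cv2.imwrite("pics/k6.png",np.hstack([a,b]))
```

```text
(no output)
```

View pics/k6.png

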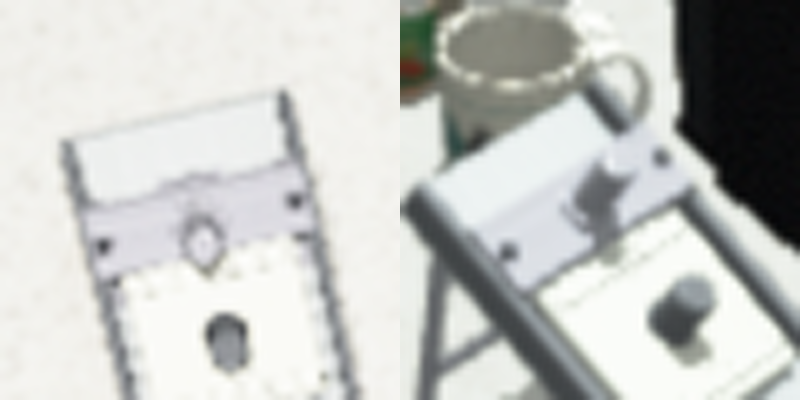

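The pin stands in the yoke hole, at (205,240) in the top crop and (600,195) in the scene crop. Its flange is flat on the yoke, the sled is up, and the pin didn't move under a 34 N press. The arm is clear, so I'll hand in.

```bash
python3 -c "
from rig import order
print(order.close_job())"
```

```text
the job is handed in; nothing more can be done
None
```

The sled is up against the yoke, the lock pin is fully home through yoke and sled and released, and the job was handed in at about 22 s; I don't have the judging result.

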